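Lock out the bench shaker and clamp the digestion tubes in it

ROBOT

A 6-joint arm with a two-finger parallel gripper is mounted at the origin on a cart in front of the work surface, level with it; the furniture and walls round the work are solid. World frame = base frame: x ahead of the robot, y to its left, z up, the work surface at z = 0. Lengths are in m, angles in rad, forces in N, time in s.
With the tool pointing down it reaches from about 0.375 to 0.9 m from the base axis. Payload 3.1 kg.
Tool frame: the origin (TCP) lies midway between the tips of the shut fingers; the grasp point (between the pads) lies 19 mm behind it (manip.grasp_offset is the distance from the TCP to the grasp point, in m); z points along the fingers, y is the line along which they close (so a half turn about z gives the same grasp; the last joint's range is limited). The gripper opens to 85 mm and grips with 20 to 120 N. Pads are 22 mm wide; open, the fingers measure 114 mm over their backs; the gripper's body (76 mm by 85 mm) begins 54 mm behind the grasp point. The pads swing forward as they close: fully open they stand 13 mm farther back than shut.
Start: joints at [-1.31, 0.527, 1.433, -0, 1.181, -0.178], TCP at [0.266, -0.565, 0.231] pointing down, gripper open.
Joint ranges: [-3.08, 3.08], [-0.75, 2.2], [0.22, 2.44], [-1.43, 4.57], [0, 2.65], [-2.85, 2.85]. Speed limits (rad/s): [2.79, 2.79, 3.14, 3.14, 3.14, 3.14].

INTERFACE

Orientations are given as a unit quaternion [x, y, z, w].
In Python, from station import sensors, cams, order, manip gives the robot as it stands.
- The arm moves only by the tool move_arm, never from a script. Its argument "targets" is a list of rows, each an object of numbers: "dx", "dy", "dz": the shift along the world's x, y, z normalised to -1 to 1, where 1 is 25 mm; "rx", "ry", "rz": the turn, a rotation vector about the world's x, y, z normalised to -1 to 1, where 1 is 30 degrees. A call has exactly 10 rows; each row shifts and turns the commanded pose from where the row before left it; what a row does not reach is not made up. A row lasts 1/8 s, in which the tool goes at most 62.5 mm and 10.7 degrees, less where a joint would pass 70% of its speed; a pose out of reach is approached as far as the arm can. A call with a number of a shift or a turn outside -1 to 1 is refused whole. A call with a gripper value outside its range is refused whole. "claw" is the opening in per cent of the stroke, from 0 (shut) to 100 (fully open), set as the call begins (left out, the last holds). The fingers move at their own pace and stop on an object; "newtons" is the grip in N (left out, the last holds). Time passes only in rows, so rows that do not move let the fingers close, or fill a call up. It gives the time, the measured TCP pose, the force, the opening and the grip force at its end, in the units of the state.
- sensors.sense(): the state, without advancing time (a new reading comes with each control period).
- cams.snapshot(name): name is "side" or "top"; returns the picture (400x640x3 uint8, red, green, blue); there is no depth.
- cams.camera_model(name): a dict with "fx", "fy", "cx", "cy" (pixels), "extrinsics" (4x4, takes a point from world to camera coordinates). Camera axes: x right, y down, z forward; pixel columns grow to the right and rows downward; lengths in m; the calibration is good to about 2 mm. A picture is of the moment at which its call begins. camera_model takes no time and is no camera call.
- order.sign_off(): hands the job in; it is judged then, once.
The state is a dict: "t": time; "q": joint angles; "qd": joint speeds; "tau": joint torques, N m; "tcp_pos": TCP position; "tool_rot": TCP orientation; "force": force on the tool from outside, world axes, zero at the start; "ft_torque": the same for the moment, N m; "finger_gap": opening from 0.0 (shut) to 1.0 (fully open); "gripper_force": force on a finger pad.
Only numpy, scipy, OpenCV 4.12 (cv2) and the standard library are available. Lean on these libraries where they do the work, as an engineer would, in place of code of your own. Each camera call takes 0.05 s, during which the arm holds its last target. There are 200 camera calls.

TASK

Load the bench shaker: first, before any tube goes onto its platform, pull the red enable plug straight up out of its socket and leave it in the grey tray, so that nobody can start the shaker. Then lay every steel tube from the blue mat in a cradle of its own, swing that cradle's hinged cap shut over the tube and swing its bolt upright into the slot of the cap, so that all the tubes end up clamped. Do not disturb the glassware and other things standing about.

Things in the scene. Friction and masses are not known exactly. Their poses are not given: they have to be found in the camera images.
- shaker: bench shaker, fixed, 200 x 441 mm: white housing, aluminium platform with three cradles, control head at its right end. Origin on the table under the platform's middle; x away from the robot along the cradles, y left along their row, z up. Platform top 45 mm high, y -173 to +173 mm; control head top 45 mm, y -178 to -266 mm. Offsets in cradle, cap and bolt entries are along these axes.
- socket (a point): middle of the mouth of the plug socket, a black block on the control head, its top 69 mm above the table; round hole 14 mm wide, 20 mm deep. On its right (-y) side a sprung steel detent slide lies on the block; its round nose stands about 2 mm deep in the plug's neck. A straight pull up of about 6 to 12 N pushes it back, then the plug comes out freely.
- enable_plug: red enable plug (no cable), 61 mm tall, 50 g, at the start upright in the socket. Origin at the lower end of its brass pin (20 mm below socket when in), z towards the grip: pin 13 mm in diameter, neck 8.6 mm from z = 23 to 30 mm, red flange 19 mm in diameter, then the red grip block, z = 34 to 61 mm, 16 mm along its x, 26 mm along y. Its x is along the shaker's x at the start.
- tray: grey shallow tray, fixed, at the shaker's left or right, outside 130 (x) x 110 (y) x 22 mm, walls and floor 4 mm thick. Origin in the middle of its underside.
- tube_1: steel digestion tube, 143 mm long, 180 g: body 20 mm in diameter over the middle 108 mm, square brass end blocks 16 mm long, 26 x 26 mm. Origin in its middle on the axis, x along the tube (either end first, any flat down will do). Starts lying on the blue mat (3 mm thick) left or right of the shaker, axis 16 mm above the table. May be absent.
- tube_2: another tube like tube_1; may be absent
- tube_3: another tube like tube_1; may be absent
- cradle_1 (a point): where the middle of a tube's axis is when it lies in the left cradle (shaker y = +132 mm): 71 mm above the table. The tube lies along the shaker's x in two V blocks 38 mm wide that end 1 mm below its axis: the clamp's lower half (x = -47 to -25 mm from this point) and a plain rest (x = 35 to 45 mm); fingers have room between. Its end blocks leave it 7 mm of play along x.
- cradle_2 (a point): the same point of the middle cradle, at shaker y = +12 mm
- cradle_3 (a point): the same point of the right cradle, at shaker y = -108 mm
- cap_1 (a joint): hinged cap (steel half ring, 22 mm wide, its crown 16.5 mm over the tube axis when shut) of cradle_1, rad: 0 shut, 1.75 open past upright, to the left. Hinge axis along x through x = -36, y = +21, z = +2 mm from the cradle point; stiff (0.025 N m), stays where left. Slotted ear at its free end, to 51.5 mm from the hinge axis, outer face 6 mm above that axis when shut. An empty cradle may stay open.
- cap_2 (a joint): the same for cradle_2
- cap_3 (a joint): the same for cradle_3
- bolt_1 (a joint): swing bolt of cradle_1, rad: 0 upright in the slot of the shut cap's ear, 1.0 leaning out to the right. Pivot axis along x through x = -36, y = -23, z = -13 mm from the cradle point; stiff, stays where left. Shank 7 mm; black knob 16 mm in diameter, 20 mm long, middle 34 mm from the pivot; home, it stands 2 mm above the ear. Bolt and ear block each other unless the cap is fully shut first.
- bolt_2 (a joint): the same for cradle_2
- bolt_3 (a joint): the same for cradle_3
- amber_small: bystander, leave alone: small amber bottle with a glass stopper, 106 mm tall
- beaker: bystander, leave alone: glass beaker, 46 mm wide, 58 mm tall
- dropper_bottle: bystander, leave alone: white dropper bottle with a green tip, 95 mm tall
- vial_1: bystander, leave alone: small vial with a black cap, 23 mm wide, 46 mm tall
- vial_2: bystander, leave alone: small vial with a black cap, 23 mm wide, 46 mm tall
- rubber_stopper: bystander, leave alone: black rubber stopper, 35 mm wide, 28 mm tall

How it is judged:
By the outcome, as a careful person would: the job done as asked, in the order asked, and still so for the second after the job is handed in, with the robot touching nothing.
Of tube_1, tube_2, tube_3 only 2 to 3 are there at a start; the rules pass over those that are not, and their reading is None.
At some moment in a run one of tube_1, tube_2, tube_3 may be knocked a few centimetres aside while the robot is not near it.
Once in a run the grip may slacken for a moment while it holds something.
It also fails if it takes over 210 s, if anything falls off the work surface, if the arm or the gripper's body presses on something with over 40 N, if the wrist force passes 120 N, or if a joint passes its speed limit or range.

## Working session

There is one attempt and no reset: what is moved stays moved. The work goes in short steps, Python scripts to look and compute and a tool call to move; the robot and the scene stay as the last step left them, time stands still between calls to the robot, and variables do not carry over. Pictures are saved under pics/ and viewed, at most 14 in all, crops included, and the job is handed in when it is done.

Besides the shell and the picture viewer there is one more tool, called by a JSON object that holds its "name" and its "arguments". move_arm: Moves the arm, as the interface text tells. Scaled input: -1 to 1 covers 25 mm each way for a shift and 30 degrees each way for a turn. Its arguments: {"type":"object","properties":{"targets":{"type":"array"},"claw":{"type":"number"},"newtons":{"type":"number"}},"required":["targets"]}

```bash
ls; mkdir -p pics; python3 - <<'E'
from station import sensors,cams,manip
import cv2
s=sensors.sense();print(s['t'],s['tcp_pos'],s['tool_rot'],s['finger_gap'],manip.grasp_offset)
for n in('top','side'):
    im=cams.snapshot(n);cv2.imwrite(f'pics/{n}0_raw.png',im[:,:,::-1]);cv2.imwrite(f'pics/{n}0.png',cv2.resize(im[:,:,::-1],(800,500),interpolation=cv2.INTER_CUBIC))
    m=cams.camera_model(n);print(n,m)
E
```

```text
pics
0.0 [ 0.2659482  -0.56481583  0.23036096] [ 9.75916900e-01  2.18140053e-01 -4.14778247e-05 -1.05870073e-03] 1.003383463006299 0.0187
top {'fx': 399.65449857562874, 'fy': 399.65449857562874, 'cx': 311.6000173342396, 'cy': 200.82240629099934, 'extrinsics': array([[ 0.04891582, -0.99879551,  0.00384348, -0.13257153],
       [-0.97489321, -0.04858143, -0.21730871,  0.58067664],
       [ 0.21723369,  0.00688285, -0.97609536,  1.33392762],
       [ 0.        ,  0.        ,  0.        ,  1.        ]])}
side {'fx': 412.38113452194375, 'fy': 412.38113452194375, 'cx': 324.82115298659744, 'cy': 196.59968475992153, 'extrinsics': array([[ 9.40704499e-01, -3.39225793e-01, -9.52351703e-04,
        -5.94420350e-01],
       [-1.27266477e-01, -3.50316573e-01, -9.27944795e-01,
         1.02044009e-01],
       [ 3.14449185e-01,  8.73043046e-01, -3.72716448e-01,
         1.32927350e+00],
       [ 0.00000000e+00,  0.00000000e+00,  0.00000000e+00,
         1.00000000e+00]])}
```

View pics/top0.png

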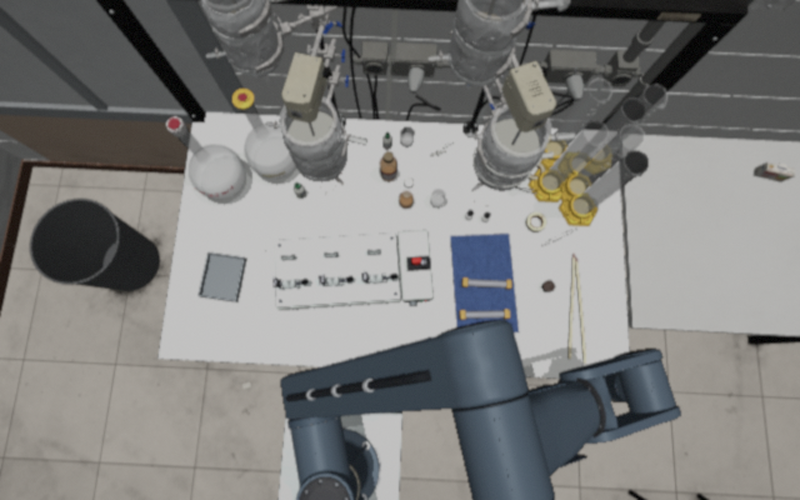

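View pics/side0.png

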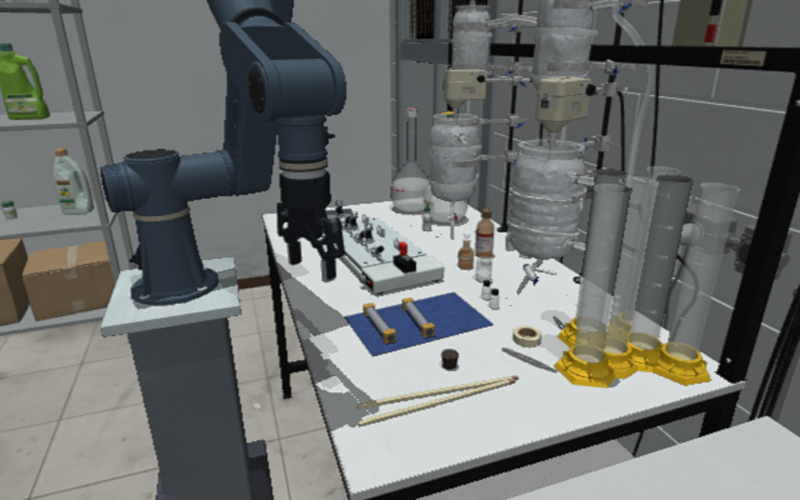

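The top view shows the tray at (222,277), the shaker at (275–432, 230–308), the plug at (418,262), and the mat with two tubes at (487,283) and (485,314). The side view also shows only two tubes. Next I'll enlarge the work area.

```bash
python3 - <<'E'
import cv2
im=cv2.imread('pics/top0_raw.png')
c=im[175:270,215:350];cv2.imwrite('pics/c1.png',cv2.resize(c,None,fx=5.9,fy=5.9,interpolation=cv2.INTER_CUBIC))
c=im[175:270,310:420];cv2.imwrite('pics/c2.png',cv2.resize(c,None,fx=6,fy=6,interpolation=cv2.INTER_CUBIC))
E
```

```text
(no output)
```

View pics/c1.png

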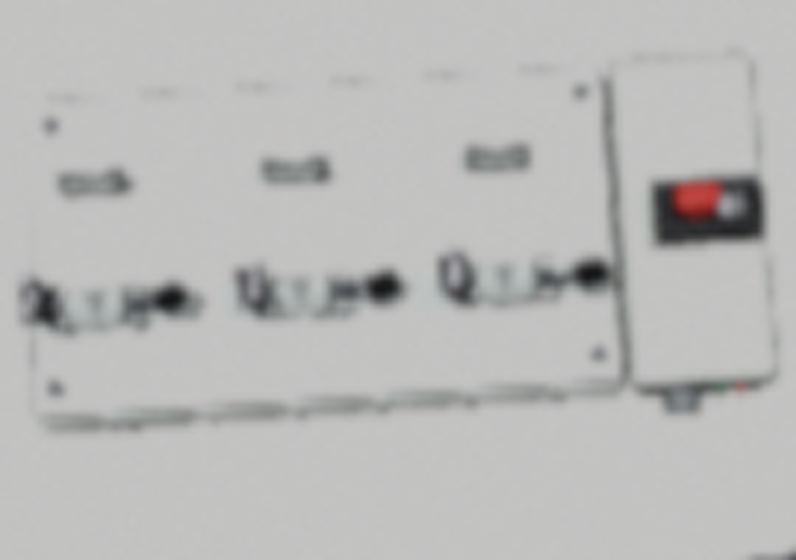

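View pics/c2.png

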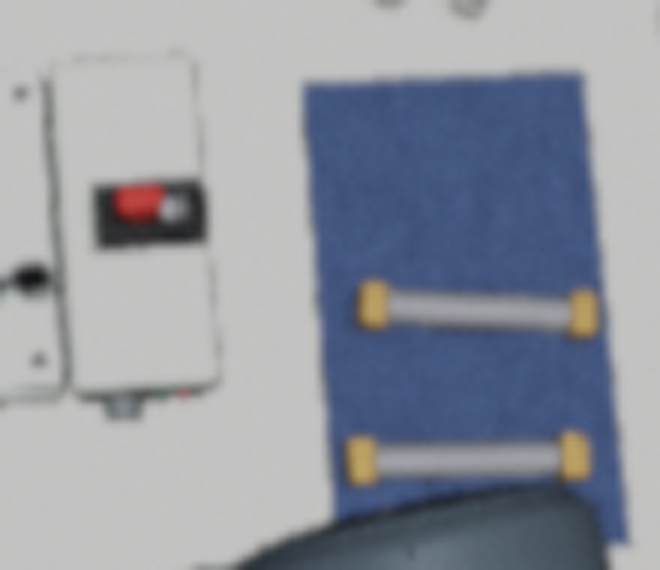

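c1 shows the screws at (50,124), (582,90), (600,353) and (56,388), the rests at (95,183), (297,170) and (497,158), and the knobs at (172,299), (384,288) and (592,274). The plug is at (697,198). In c2 the tube end blocks are at (375,306)/(584,313) and (362,461)/(575,455).

```bash
cat > h.py <<'E'
from station import sensors,cams,manip,order
import numpy as np,cv2
from scipy.optimize import least_squares
def ray(n,u,v,z):
    m=cams.camera_model(n);E=m['extrinsics'];R=E[:3,:3];c=-R.T@E[:3,3]
    d=R.T@np.array([(u-m['cx'])/m['fx'],(v-m['cy'])/m['fy'],1.])
    return c+d*(z-c[2])/d[2]
def proj(n,p):
    m=cams.camera_model(n);E=m['extrinsics'];q=E[:3,:3]@np.asarray(p)+E[:3,3]
    return np.array([m['fx']*q[0]/q[2]+m['cx'],m['fy']*q[1]/q[2]+m['cy']])
def crop(x,y,s,x0,y0): return ((x+.5)/s-.5+x0,(y+.5)/s-.5+y0)
E
python3 - <<'E'
from h import *
C=lambda x,y,z:ray('top',*crop(x,y,5.9,215,175),z)
scr=np.array([C(*p,.045) for p in[(50,124),(582,90),(600,353),(56,388)]])
rest=np.array([C(*p,.070) for p in[(95,183),(297,170),(497,158)]])
kn=np.array([C(*p,.0764) for p in[(172,299),(384,288),(592,274)]])
print('screws',scr.mean(0),'\n',scr);print(rest,kn)
ys=[.132,.012,-.108]
L=[(.04,y) for y in ys]+[(-.036,y-.0516) for y in ys]+[(0,0)]
W=np.vstack([rest[:,:2],kn[:,:2],scr.mean(0)[None,:2]])
def f(p):
    c,s=np.cos(p[2]),np.sin(p[2]);return (np.array(L)@np.array([[c,s],[-s,c]])+p[:2]-W).ravel()
r=least_squares(f,[.5,0,0]);print('shaker',r.x,np.round(r.fun.reshape(-1,2)*1e3,1))
print('plug c1',C(697,190,.110))
D=lambda x,y,z:ray('top',*crop(x,y,6,310,175),z)
for a,b in(((375,304),(584,311)),((362,459),(575,453))):
    A,B=D(*a,.027),D(*b,.027);print('tube',(A+B)/2,np.linalg.norm(A-B),'axis deg',np.degrees(np.arctan2(*(A-B)[1::-1])))
t=np.array([ray('top',x/1.25,y/1.25,.022) for x,y in[(208,254),(245,257),(238,301),(200,297)]]);print('tray',t.mean(0),t)
for n,c in(('c1',(0,0)),):
    im=cv2.imread('pics/top0_raw.png').astype(int);b,g,r_=im[...,0],im[...,1],im[...,2]
    m=(r_-g>60)&(r_-b>60);m[:, :320]=0;m[:,350:]=0;m[:200]=0;m[230:]=0
    v,u=np.nonzero(m);print('red',u.min(),u.max(),v.min(),v.max(),u.mean(),v.mean())
p=r.x;print('cradles');[print(np.array([np.cos(p[2])*0-np.sin(p[2])*y+p[0],np.cos(p[2])*y+p[1]])) for y in ys+[-.222]]
E
```

```text
screws [0.53313518 0.04275926 0.045     ] 
 [[ 0.5940888   0.21162217  0.045     ]
 [ 0.63116523 -0.10746726  0.045     ]
 [ 0.47188047 -0.12576273  0.045     ]
 [ 0.43540623  0.19264487  0.045     ]]
[[ 0.55424713  0.17587422  0.07      ]
 [ 0.56796088  0.05781723  0.07      ]
 [ 0.58105532 -0.05946415  0.07      ]] [[ 0.48675694  0.12362332  0.0764    ]
 [ 0.49927369  0.00142886  0.0764    ]
 [ 0.51347322 -0.11869813  0.0764    ]]
shaker [0.5307225  0.04348105 0.10787373] [[ 2.   3.1]
 [ 1.2  1.9]
 [ 1.1 -0.1]
 [-0.5 -4.1]
 [-0.1 -1.2]
 [-1.4 -0.4]
 [-2.4  0.7]]
plug c1 [ 0.55926866 -0.1761794   0.11      ]
tube [ 0.51775473 -0.38387252  0.027     ] 0.12352456339727885 axis deg 90.89900866275092
tube [ 0.42986134 -0.37807316  0.027     ] 0.12449704204810298 axis deg 94.43022894170707
tray [0.49644068 0.36709178 0.022     ] [[0.56114512 0.41762964 0.022     ]
 [0.55765141 0.31044995 0.022     ]
 [0.43049557 0.31598899 0.022     ]
 [0.43647062 0.42429852 0.022     ]]
red 329 336 206 211 332.5897435897436 208.10256410256412
cradles
[0.51651077 0.17471377]
[0.52943052 0.0554113 ]
[ 0.54235028 -0.06389118]
[ 0.55462405 -0.17722852]
```

{"name": "move_arm", "arguments": {"targets": [{"dx":0.6,"dy":0.7,"dz":0.4,"rz":0.297},{"dx":0.6,"dy":0.7,"dz":0.4,"rz":0.297},{"dx":0.6,"dy":0.7,"dz":0.4,"rz":0.297},{"dx":0.6,"dy":0.7,"dz":0.4,"rz":0.297},{"dx":0.6,"dy":0.7,"dz":0.4,"rz":0.297},{"dx":0.6,"dy":0.7,"dz":0.4,"rz":0.297},{"dx":0.6,"dy":0.7,"dz":0.4,"rz":0.297},{"dx":0.6,"dy":0.7,"dz":0.4,"rz":0.297},{"dx":0.6,"dy":0.7,"dz":0.4},{"dx":0.6,"dy":0.7,"dz":0.4}], "claw": 60}}

```text
schema error: expected keys dx, dy, dz, rx, ry, rz
```

```bash
python3 - <<'E'
from h import *
im=cams.snapshot('side');cv2.imwrite('pics/side1_raw.png',im[:,:,::-1])
c=im[155:240,260:365,::-1];cv2.imwrite('pics/s1.png',cv2.resize(c,None,fx=7,fy=7,interpolation=cv2.INTER_CUBIC))
E
```

```text
(no output)
```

View pics/s1.png

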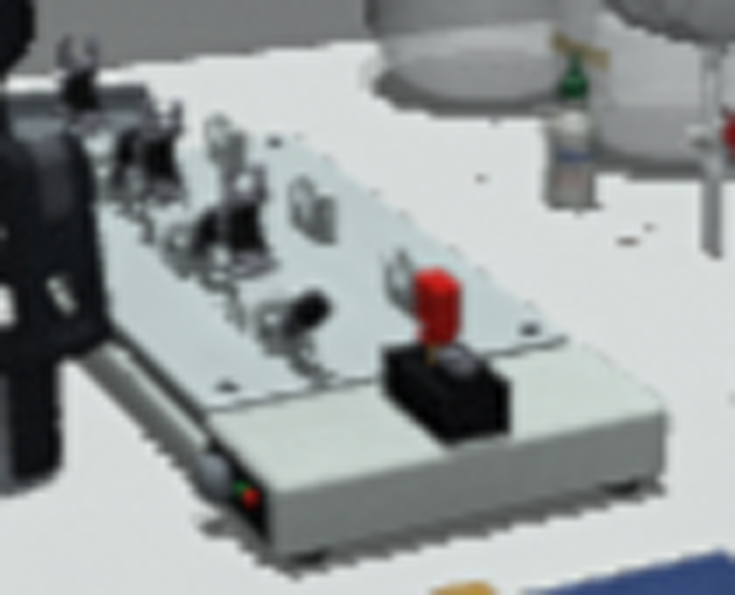

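The side view shows screws at (530,330), (228,387) and (275,142), knob 3 at (305,308), and the plug grip spanning x 417–460 and y 272–345.

```bash
python3 - <<'E'
from h import *
T=lambda x,y:crop(x,y,5.9,215,175);S=lambda x,y:crop(x,y,7,260,155)
def P(p,l): c,s=np.cos(p[2]),np.sin(p[2]);return np.array([p[0]+c*l[0]-s*l[1],p[1]+s*l[0]+c*l[1],l[2]])
def obs(p):
    a,b=p[3:5];o=[]
    for (l,uv) in zip([(a,b),(a,-b),(-a,-b),(-a,b)],[(50,124),(582,90),(600,353),(56,388)]): o.append(('top',(*l,.045),T(*uv)))
    for (l,uv) in zip([(a,-b),(-a,-b),(a,b)],[(530,330),(228,387),(275,142)]): o.append(('side',(*l,.045),S(*uv)))
    for y,uv in zip([.132,.012,-.108],[(95,183),(297,170),(497,158)]): o.append(('top',(.04,y,.068),T(*uv)))
    for y,uv in zip([.132,.012,-.108],[(172,299),(384,288),(592,274)]): o.append(('top',(-.036,y-.0516,.0764),T(*uv)))
    o.append(('side',(-.036,-.108-.0516,.0764),S(305,308)))
    return o
def f(p): return np.concatenate([proj(n,P(p,l))-np.array(uv) for n,l,uv in obs(p)])
r=least_squares(f,[.53,.043,.11,.08,.16],loss='soft_l1');print(r.x,'\n',np.round(f(r.x).reshape(-1,2),1).tolist())
for y in(.132,.012,-.108):print(y,P(r.x,(0,y,.071)))
# plug: grip centre z .0965 seen from side, top-face centre from top
g=lambda q:np.concatenate([proj('side',(q[0],q[1],.0965))-S(438,309),proj('top',(q[0],q[1],.109))-T(697,196)])
q=least_squares(g,[.557,-.177]);print('plug',q.x,q.fun)
d=np.array([q.x[0]-r.x[0],q.x[1]-r.x[1]]);c,s=np.cos(r.x[2]),np.sin(r.x[2]);print('local',c*d[0]+s*d[1],-s*d[0]+c*d[1])
print(sensors.sense()['tcp_pos'])
E
```

```text
[0.53201619 0.04316656 0.11301105 0.08008248 0.16052751] 
 [[-0.0, 0.2], [-0.1, 0.4], [-0.1, 0.4], [-0.3, 0.3], [-0.5, 0.0], [-0.7, 0.3], [-0.5, -0.2], [-0.7, -0.7], [-0.4, -0.6], [0.1, -0.7], [1.4, -0.1], [0.5, -0.4], [0.2, -0.2], [0.4, 0.3]]
0.132 [0.51713046 0.17432454 0.071     ]
0.012 [0.53066294 0.05509002 0.071     ]
-0.108 [ 0.54419541 -0.06414451  0.071     ]
plug [ 0.55718282 -0.1780131 ] [-0.45632834 -0.87485641  0.50385565 -0.3251525 ]
local 6.352664523224041e-05 -0.222606821410779
[ 0.26598512 -0.56497268  0.23055809]
```

{"name": "move_arm", "arguments": {"targets": [{"dx":0.6,"dy":0.8,"dz":0.1,"rx":0,"ry":0,"rz":0.297},{"dx":0.6,"dy":0.8,"dz":0.1,"rx":0,"ry":0,"rz":0.297},{"dx":0.6,"dy":0.8,"dz":0.1,"rx":0,"ry":0,"rz":0.297},{"dx":0.6,"dy":0.8,"dz":0.1,"rx":0,"ry":0,"rz":0.297},{"dx":0.6,"dy":0.8,"dz":0.1,"rx":0,"ry":0,"rz":0.297},{"dx":0.6,"dy":0.8,"dz":0,"rx":0,"ry":0,"rz":0.297},{"dx":0.6,"dy":0.8,"dz":0,"rx":0,"ry":0,"rz":0.297},{"dx":0.6,"dy":0.8,"dz":0,"rx":0,"ry":0,"rz":0.297},{"dx":0.6,"dy":0.8,"dz":0,"rx":0,"ry":0,"rz":0},{"dx":0.6,"dy":0.8,"dz":0,"rx":0,"ry":0,"rz":0}], "claw": 60}}

```text
t: 1.4
tcp_pos: [0.4164, -0.3646, 0.2435]
tool_rot: [0.666, 0.746, 0.0, -0.0]
force: [0.6, 0.2, -0.3]
finger_gap: 0.601
gripper_force: 0.0
```

{"name": "move_arm", "arguments": {"targets": [{"dx":0.703,"dy":0.936,"dz":0,"rx":0,"ry":0,"rz":0},{"dx":0.703,"dy":0.936,"dz":0,"rx":0,"ry":0,"rz":0},{"dx":0.703,"dy":0.936,"dz":0,"rx":0,"ry":0,"rz":0},{"dx":0.703,"dy":0.936,"dz":0,"rx":0,"ry":0,"rz":0},{"dx":0.703,"dy":0.936,"dz":0,"rx":0,"ry":0,"rz":0},{"dx":0.703,"dy":0.936,"dz":0,"rx":0,"ry":0,"rz":0},{"dx":0.703,"dy":0.936,"dz":0,"rx":0,"ry":0,"rz":0},{"dx":0.703,"dy":0.936,"dz":0,"rx":0,"ry":0,"rz":0},{"dx":0,"dy":0,"dz":-1,"rx":0,"ry":0,"rz":0},{"dx":0,"dy":0,"dz":-1,"rx":0,"ry":0,"rz":0}]}}

```text
t: 2.65
tcp_pos: [0.557, -0.1777, 0.1933]
tool_rot: [0.666, 0.746, 0.0, 0.0]
force: [-0.6, 0.7, 0.8]
finger_gap: 0.597
gripper_force: 0.0
```

{"name": "move_arm", "arguments": {"targets": [{"dx":0,"dy":0,"dz":-0.6,"rx":0,"ry":0,"rz":0},{"dx":0,"dy":0,"dz":-0.6,"rx":0,"ry":0,"rz":0},{"dx":0,"dy":0,"dz":-0.6,"rx":0,"ry":0,"rz":0},{"dx":0,"dy":0,"dz":-0.6,"rx":0,"ry":0,"rz":0},{"dx":0,"dy":0,"dz":-0.6,"rx":0,"ry":0,"rz":0},{"dx":0,"dy":0,"dz":-0.6,"rx":0,"ry":0,"rz":0},{"dx":0,"dy":0,"dz":-0.5,"rx":0,"ry":0,"rz":0},{"dx":0,"dy":0,"dz":-0.24,"rx":0,"ry":0,"rz":0},{"dx":0,"dy":0,"dz":0,"rx":0,"ry":0,"rz":0},{"dx":0,"dy":0,"dz":0,"rx":0,"ry":0,"rz":0}]}}

```text
t: 3.9
tcp_pos: [0.5571, -0.1785, 0.0857]
tool_rot: [0.666, 0.746, 0.0, 0.0]
force: [-0.3, -0.1, 0.7]
finger_gap: 0.604
gripper_force: 0.0
```

{"name": "move_arm", "arguments": {"targets": [{"dx":0,"dy":0,"dz":0,"rx":0,"ry":0,"rz":0},{"dx":0,"dy":0,"dz":0,"rx":0,"ry":0,"rz":0},{"dx":0,"dy":0,"dz":0,"rx":0,"ry":0,"rz":0},{"dx":0,"dy":0,"dz":0,"rx":0,"ry":0,"rz":0},{"dx":0,"dy":0,"dz":0,"rx":0,"ry":0,"rz":0},{"dx":0,"dy":0,"dz":0,"rx":0,"ry":0,"rz":0},{"dx":0,"dy":0,"dz":0,"rx":0,"ry":0,"rz":0},{"dx":0,"dy":0,"dz":0,"rx":0,"ry":0,"rz":0},{"dx":0,"dy":0,"dz":0,"rx":0,"ry":0,"rz":0},{"dx":0,"dy":0,"dz":0,"rx":0,"ry":0,"rz":0}], "claw": 0, "newtons": 45}}

```text
t: 5.15
tcp_pos: [0.5574, -0.1785, 0.0858]
tool_rot: [0.666, 0.746, 0.0, 0.001]
force: [3.2, 0.6, 6.0]
finger_gap: 0.176
gripper_force: 48.2
```

{"name": "move_arm", "arguments": {"targets": [{"dx":0,"dy":0,"dz":0.06,"rx":0,"ry":0,"rz":0},{"dx":0,"dy":0,"dz":0.06,"rx":0,"ry":0,"rz":0},{"dx":0,"dy":0,"dz":0.08,"rx":0,"ry":0,"rz":0},{"dx":0,"dy":0,"dz":0.1,"rx":0,"ry":0,"rz":0},{"dx":0,"dy":0,"dz":0.1,"rx":0,"ry":0,"rz":0},{"dx":0,"dy":0,"dz":0.12,"rx":0,"ry":0,"rz":0},{"dx":0,"dy":0,"dz":0.12,"rx":0,"ry":0,"rz":0},{"dx":0,"dy":0,"dz":0.15,"rx":0,"ry":0,"rz":0},{"dx":0,"dy":0,"dz":0.2,"rx":0,"ry":0,"rz":0},{"dx":0,"dy":0,"dz":0.2,"rx":0,"ry":0,"rz":0}]}}

```text
t: 6.4
tcp_pos: [0.5549, -0.1778, 0.1149]
tool_rot: [0.666, 0.746, -0.001, -0.002]
force: [0.1, 0.1, -0.6]
finger_gap: 0.173
gripper_force: 47.4
```

{"name": "move_arm", "arguments": {"targets": [{"dx":0,"dy":0,"dz":0.4,"rx":0,"ry":0,"rz":0},{"dx":0,"dy":0,"dz":0.4,"rx":0,"ry":0,"rz":0},{"dx":0,"dy":0,"dz":0.5,"rx":0,"ry":0,"rz":0},{"dx":0,"dy":0,"dz":0.5,"rx":0,"ry":0,"rz":0},{"dx":0,"dy":0,"dz":0.5,"rx":0,"ry":0,"rz":0},{"dx":0,"dy":0,"dz":0.5,"rx":0,"ry":0,"rz":0},{"dx":0,"dy":0,"dz":0.5,"rx":0,"ry":0,"rz":0},{"dx":0,"dy":0,"dz":0.5,"rx":0,"ry":0,"rz":0},{"dx":0,"dy":0,"dz":0.5,"rx":0,"ry":0,"rz":0},{"dx":0,"dy":0,"dz":0,"rx":0,"ry":0,"rz":0}]}}

```text
t: 7.65
tcp_pos: [0.5574, -0.1787, 0.2239]
tool_rot: [0.666, 0.746, 0.0, 0.001]
force: [-0.2, -1.2, -0.8]
finger_gap: 0.175
gripper_force: 47.4
```

{"name": "move_arm", "arguments": {"targets": [{"dx":-0.111,"dy":0.992,"dz":0,"rx":0,"ry":0,"rz":0},{"dx":-0.111,"dy":0.992,"dz":0,"rx":0,"ry":0,"rz":0},{"dx":-0.111,"dy":0.992,"dz":0,"rx":0,"ry":0,"rz":0},{"dx":-0.111,"dy":0.992,"dz":0,"rx":0,"ry":0,"rz":0},{"dx":-0.111,"dy":0.992,"dz":0,"rx":0,"ry":0,"rz":0},{"dx":-0.111,"dy":0.992,"dz":0,"rx":0,"ry":0,"rz":0},{"dx":-0.111,"dy":0.992,"dz":0,"rx":0,"ry":0,"rz":0},{"dx":-0.111,"dy":0.992,"dz":0,"rx":0,"ry":0,"rz":0},{"dx":-0.111,"dy":0.992,"dz":0,"rx":0,"ry":0,"rz":0},{"dx":-0.111,"dy":0.992,"dz":0,"rx":0,"ry":0,"rz":0}]}}

```text
t: 8.9
tcp_pos: [0.5273, 0.0718, 0.2219]
tool_rot: [0.666, 0.746, -0.001, -0.001]
force: [0.5, -0.6, -0.2]
finger_gap: 0.178
gripper_force: 47.5
```

{"name": "move_arm", "arguments": {"targets": [{"dx":-0.111,"dy":0.992,"dz":0,"rx":0,"ry":0,"rz":0},{"dx":-0.111,"dy":0.992,"dz":0,"rx":0,"ry":0,"rz":0},{"dx":-0.111,"dy":0.992,"dz":0,"rx":0,"ry":0,"rz":0},{"dx":-0.111,"dy":0.992,"dz":0,"rx":0,"ry":0,"rz":0},{"dx":-0.111,"dy":0.992,"dz":0,"rx":0,"ry":0,"rz":0},{"dx":-0.111,"dy":0.992,"dz":0,"rx":0,"ry":0,"rz":0},{"dx":-0.111,"dy":0.992,"dz":0,"rx":0,"ry":0,"rz":0},{"dx":-0.111,"dy":0.992,"dz":0,"rx":0,"ry":0,"rz":0},{"dx":-0.111,"dy":0.992,"dz":0,"rx":0,"ry":0,"rz":0},{"dx":-0.111,"dy":0.992,"dz":0,"rx":0,"ry":0,"rz":0}]}}

```text
t: 10.15
tcp_pos: [0.4991, 0.3192, 0.2217]
tool_rot: [0.666, 0.746, -0.001, -0.001]
force: [0.2, -1.1, -0.3]
finger_gap: 0.175
gripper_force: 47.5
```

{"name": "move_arm", "arguments": {"targets": [{"dx":-0.111,"dy":0.992,"dz":0,"rx":0,"ry":0,"rz":0},{"dx":-0.111,"dy":0.992,"dz":0,"rx":0,"ry":0,"rz":0},{"dx":0,"dy":0,"dz":-0.8,"rx":0,"ry":0,"rz":0},{"dx":0,"dy":0,"dz":-0.8,"rx":0,"ry":0,"rz":0},{"dx":0,"dy":0,"dz":-0.8,"rx":0,"ry":0,"rz":0},{"dx":0,"dy":0,"dz":-0.8,"rx":0,"ry":0,"rz":0},{"dx":0,"dy":0,"dz":-0.8,"rx":0,"ry":0,"rz":0},{"dx":0,"dy":0,"dz":-0.8,"rx":0,"ry":0,"rz":0},{"dx":0,"dy":0,"dz":-0.8,"rx":0,"ry":0,"rz":0},{"dx":0,"dy":0,"dz":0,"rx":0,"ry":0,"rz":0}]}}

```text
t: 11.4
tcp_pos: [0.4927, 0.367, 0.0804]
tool_rot: [0.666, 0.746, -0.003, -0.001]
force: [-0.2, 0.6, -0.5]
finger_gap: 0.176
gripper_force: 47.5
```

```bash
python3 - <<'E'
from h import *
im=cams.snapshot('side');cv2.imwrite('pics/side2_raw.png',im[:,:,::-1])
im2=cams.snapshot('top');cv2.imwrite('pics/top2_raw.png',im2[:,:,::-1])
u,v=proj('side',(.4964,.367,.05));print(u,v)
u=int(u);v=int(v)
a=cv2.resize(im[v-40:v+40,u-50:u+50,::-1],(400,320),interpolation=3)
b=cv2.resize(im2[180:260,340:440,::-1],(400,320),interpolation=3)
cv2.imwrite('pics/p2.png',np.hstack([a,b]))
E
```

```text
266.6726910870213 165.1959371639036
```

View pics/p2.png

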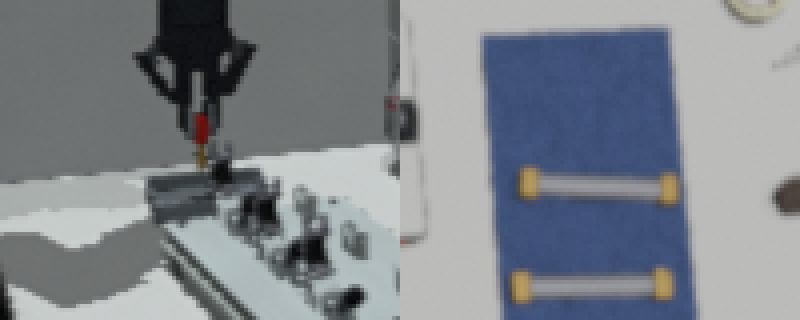

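The plug is over the tray, and both tubes are where they were.

{"name": "move_arm", "arguments": {"targets": [{"dx":0,"dy":0,"dz":-0.3,"rx":0,"ry":0,"rz":0},{"dx":0,"dy":0,"dz":-0.3,"rx":0,"ry":0,"rz":0},{"dx":0,"dy":0,"dz":-0.3,"rx":0,"ry":0,"rz":0},{"dx":0,"dy":0,"dz":-0.3,"rx":0,"ry":0,"rz":0},{"dx":0,"dy":0,"dz":-0.2,"rx":0,"ry":0,"rz":0},{"dx":0,"dy":0,"dz":-0.1,"rx":0,"ry":0,"rz":0},{"dx":0,"dy":0,"dz":-0.08,"rx":0,"ry":0,"rz":0},{"dx":0,"dy":0,"dz":0,"rx":0,"ry":0,"rz":0},{"dx":0,"dy":0,"dz":0,"rx":0,"ry":0,"rz":0},{"dx":0,"dy":0,"dz":0,"rx":0,"ry":0,"rz":0}]}}

```text
t: 12.75
tcp_pos: [0.4958, 0.3674, 0.0433]
tool_rot: [0.666, 0.746, 0.0, 0.0]
force: [-0.3, -0.6, -0.7]
finger_gap: 0.182
gripper_force: 47.4
```

{"name": "move_arm", "arguments": {"targets": [{"dx":0,"dy":0,"dz":0,"rx":0,"ry":0,"rz":0},{"dx":0,"dy":0,"dz":0,"rx":0,"ry":0,"rz":0},{"dx":0,"dy":0,"dz":0,"rx":0,"ry":0,"rz":0},{"dx":0,"dy":0,"dz":0,"rx":0,"ry":0,"rz":0},{"dx":0,"dy":0,"dz":0.2,"rx":0,"ry":0,"rz":0},{"dx":0,"dy":0,"dz":0.5,"rx":0,"ry":0,"rz":0},{"dx":0,"dy":0,"dz":0.8,"rx":0,"ry":0,"rz":0},{"dx":0,"dy":0,"dz":0.8,"rx":0,"ry":0,"rz":0},{"dx":0,"dy":0,"dz":0.8,"rx":0,"ry":0,"rz":0},{"dx":0,"dy":0,"dz":1,"rx":0,"ry":0,"rz":0}], "claw": 45}}

```text
t: 14.0
tcp_pos: [0.4955, 0.3672, 0.147]
tool_rot: [0.666, 0.746, 0.0, 0.0]
force: [0.1, 0.6, 0.2]
finger_gap: 0.45
gripper_force: 0.0
```

```bash
cat >> h.py <<'E'
def brass(n,lo=(18,90,110),hi=(32,255,255),roi=None):
    im=cams.snapshot(n);cv2.imwrite('pics/last_%s.png'%n,im[:,:,::-1])
    h=cv2.cvtColor(im,cv2.COLOR_RGB2HSV);m=cv2.inRange(h,lo,hi)
    if roi: k=np.zeros_like(m);k[roi[1]:roi[3],roi[0]:roi[2]]=1;m*=k
    N,_,st,ce=cv2.connectedComponentsWithStats(m);return [(st[i,4],ce[i]) for i in range(1,N) if st[i,4]>8]
E
python3 - <<'E'
from h import *
for n,roi in(('top',(340,180,430,275)),('side',(275,225,400,290))):
    B=brass(n,roi=roi);print(n,[(int(a),np.round(c,1).tolist(),np.round(ray(n,*c,.026 if n=='top' else .02),4).tolist()) for a,c in B])
im=cv2.imread('pics/last_top.png');h=cv2.cvtColor(im,cv2.COLOR_BGR2HSV);m=cv2.inRange(h,(0,150,80),(8,255,255))+cv2.inRange(h,(172,150,80),(180,255,255));m[:,:150]=0;m[:,215:]=0;m[:190]=0;m[255:]=0
v,u=np.nonzero(m);print('plug red',len(u),u.mean(),v.mean(),ray('top',u.mean(),v.mean(),.06))
E
```

```text
top [(25, [371.5, 225.4], [0.5165, -0.3203, 0.026]), (21, [406.9, 227.0], [0.517, -0.4456, 0.026]), (26, [369.5, 251.2], [0.4246, -0.3147, 0.026]), (26, [405.4, 251.0], [0.4316, -0.4402, 0.026])]
side [(20, [325.8, 239.7], [0.5221, -0.3131, 0.02]), (20, [294.5, 244.0], [0.4283, -0.3072, 0.02]), (28, [341.7, 260.3], [0.522, -0.4381, 0.02]), (32, [310.7, 264.8], [0.4368, -0.4315, 0.02])]
plug red 24 175.29166666666666 222.04166666666666 [0.48873847 0.36405221 0.06      ]
```

{"name": "move_arm", "arguments": {"targets": [{"dx":0,"dy":-0.5,"dz":0.8,"rx":0,"ry":0,"rz":0},{"dx":0,"dy":-1,"dz":0.8,"rx":0,"ry":0,"rz":0},{"dx":0,"dy":-1,"dz":0.6,"rx":0,"ry":0,"rz":0},{"dx":0,"dy":-1,"dz":0,"rx":0,"ry":0,"rz":0},{"dx":0,"dy":-1,"dz":0,"rx":0,"ry":0,"rz":0},{"dx":0,"dy":-1,"dz":0,"rx":0,"ry":0,"rz":0},{"dx":0,"dy":-1,"dz":0,"rx":0,"ry":0,"rz":0},{"dx":0,"dy":-1,"dz":0,"rx":0,"ry":0,"rz":0},{"dx":0,"dy":-1,"dz":0,"rx":0,"ry":0,"rz":0},{"dx":0,"dy":-1,"dz":0,"rx":0,"ry":0,"rz":0}], "claw": 55}}

```text
t: 15.35
tcp_pos: [0.4949, 0.1283, 0.2007]
tool_rot: [0.666, 0.746, -0.0, -0.0]
force: [-0.2, -1.4, 0.7]
finger_gap: 0.55
gripper_force: 0.0
```

{"name": "move_arm", "arguments": {"targets": [{"dx":0,"dy":-1,"dz":0,"rx":0,"ry":0,"rz":0},{"dx":0,"dy":-1,"dz":0,"rx":0,"ry":0,"rz":0},{"dx":0,"dy":-1,"dz":0,"rx":0,"ry":0,"rz":0},{"dx":0,"dy":-1,"dz":0,"rx":0,"ry":0,"rz":0},{"dx":0,"dy":-1,"dz":0,"rx":0,"ry":0,"rz":0},{"dx":0,"dy":-1,"dz":0,"rx":0,"ry":0,"rz":0},{"dx":0,"dy":-1,"dz":0,"rx":0,"ry":0,"rz":0},{"dx":0,"dy":-1,"dz":0,"rx":0,"ry":0,"rz":0},{"dx":0,"dy":-1,"dz":0,"rx":0,"ry":0,"rz":0},{"dx":0,"dy":-1,"dz":0,"rx":0,"ry":0,"rz":0}]}}

```text
t: 16.6
tcp_pos: [0.4946, -0.1213, 0.2007]
tool_rot: [0.666, 0.746, -0.0, -0.001]
force: [0.1, -0.2, 0.1]
finger_gap: 0.549
gripper_force: 0.0
```

{"name": "move_arm", "arguments": {"targets": [{"dx":-0.262,"dy":-0.959,"dz":0,"rx":0,"ry":0,"rz":-0.0097},{"dx":-0.262,"dy":-0.959,"dz":0,"rx":0,"ry":0,"rz":-0.0097},{"dx":-0.262,"dy":-0.959,"dz":0,"rx":0,"ry":0,"rz":-0.0097},{"dx":-0.262,"dy":-0.959,"dz":0,"rx":0,"ry":0,"rz":-0.0097},{"dx":-0.262,"dy":-0.959,"dz":0,"rx":0,"ry":0,"rz":-0.0097},{"dx":-0.262,"dy":-0.959,"dz":0,"rx":0,"ry":0,"rz":-0.0097},{"dx":-0.262,"dy":-0.959,"dz":0,"rx":0,"ry":0,"rz":-0.0097},{"dx":-0.262,"dy":-0.959,"dz":0,"rx":0,"ry":0,"rz":-0.0097},{"dx":-0.262,"dy":-0.959,"dz":0,"rx":0,"ry":0,"rz":-0.0097},{"dx":-0.262,"dy":-0.959,"dz":0,"rx":0,"ry":0,"rz":-0.0097}]}}

```text
t: 17.85
tcp_pos: [0.429, -0.3608, 0.2006]
tool_rot: [0.685, 0.729, -0.0, -0.001]
force: [0.7, -1.1, -0.9]
finger_gap: 0.548
gripper_force: 0.0
```

{"name": "move_arm", "arguments": {"targets": [{"dx":0,"dy":0,"dz":-0.8,"rx":0,"ry":0,"rz":0},{"dx":0,"dy":0,"dz":-0.9,"rx":0,"ry":0,"rz":0},{"dx":0,"dy":0,"dz":-0.9,"rx":0,"ry":0,"rz":0},{"dx":0,"dy":0,"dz":-0.9,"rx":0,"ry":0,"rz":0},{"dx":0,"dy":0,"dz":-0.9,"rx":0,"ry":0,"rz":0},{"dx":0,"dy":0,"dz":-0.6,"rx":0,"ry":0,"rz":0},{"dx":0,"dy":0,"dz":-0.5,"rx":0,"ry":0,"rz":0},{"dx":0,"dy":0,"dz":0,"rx":0,"ry":0,"rz":0},{"dx":0,"dy":0,"dz":0,"rx":0,"ry":0,"rz":0},{"dx":0,"dy":0,"dz":0,"rx":0,"ry":0,"rz":0}]}}

```text
t: 19.1
tcp_pos: [0.4305, -0.3604, 0.0638]
tool_rot: [0.685, 0.729, -0.0, 0.001]
force: [-0.3, -0.2, 0.5]
finger_gap: 0.549
gripper_force: 0.0
```

```bash
python3 - <<'E'
from h import *
im=cams.snapshot('side')
cv2.imwrite('pics/p3.png',cv2.resize(im[190:290,260:400,::-1],None,fx=5.5,fy=5.5,interpolation=3))
E
```

```text
(no output)
```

View pics/p3.png

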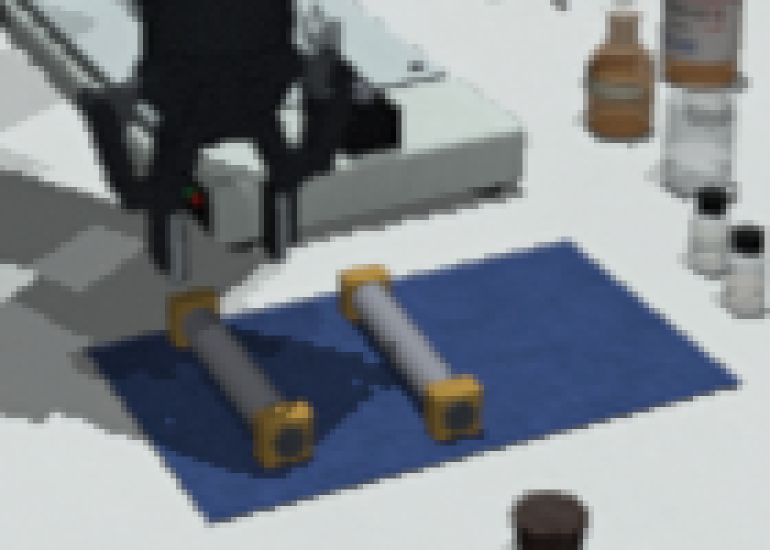

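The open fingers straddle the near tube, so I'm going down and gripping.

{"name": "move_arm", "arguments": {"targets": [{"dx":0,"dy":0,"dz":-0.5,"rx":0,"ry":0,"rz":0},{"dx":0,"dy":0,"dz":-0.5,"rx":0,"ry":0,"rz":0},{"dx":0,"dy":0,"dz":-0.5,"rx":0,"ry":0,"rz":0},{"dx":0,"dy":0,"dz":-0.4,"rx":0,"ry":0,"rz":0},{"dx":0,"dy":0,"dz":-0.3,"rx":0,"ry":0,"rz":0},{"dx":0,"dy":0,"dz":-0.19,"rx":0,"ry":0,"rz":0},{"dx":0,"dy":0,"dz":0,"rx":0,"ry":0,"rz":0},{"dx":0,"dy":0,"dz":0,"rx":0,"ry":0,"rz":0},{"dx":0,"dy":0,"dz":0,"rx":0,"ry":0,"rz":0},{"dx":0,"dy":0,"dz":0,"rx":0,"ry":0,"rz":0}]}}

```text
t: 20.4
tcp_pos: [0.4303, -0.3601, 0.0036]
tool_rot: [0.685, 0.729, -0.0, 0.0]
force: [-0.7, 0.9, 0.5]
finger_gap: 0.554
gripper_force: 0.0
```

{"name": "move_arm", "arguments": {"targets": [{"dx":0,"dy":0,"dz":0,"rx":0,"ry":0,"rz":0},{"dx":0,"dy":0,"dz":0,"rx":0,"ry":0,"rz":0},{"dx":0,"dy":0,"dz":0,"rx":0,"ry":0,"rz":0},{"dx":0,"dy":0,"dz":0,"rx":0,"ry":0,"rz":0},{"dx":0,"dy":0,"dz":0,"rx":0,"ry":0,"rz":0},{"dx":0,"dy":0,"dz":0,"rx":0,"ry":0,"rz":0},{"dx":0,"dy":0,"dz":0,"rx":0,"ry":0,"rz":0},{"dx":0,"dy":0,"dz":0,"rx":0,"ry":0,"rz":0},{"dx":0,"dy":0,"dz":0,"rx":0,"ry":0,"rz":0},{"dx":0,"dy":0,"dz":0,"rx":0,"ry":0,"rz":0}], "claw": 0, "newtons": 70}}

```text
t: 21.65
tcp_pos: [0.4302, -0.36, 0.0037]
tool_rot: [0.685, 0.729, -0.0, 0.0]
force: [-1.3, 0.9, 5.6]
finger_gap: 0.208
gripper_force: 68.3
```

{"name": "move_arm", "arguments": {"targets": [{"dx":0,"dy":0,"dz":0.4,"rx":0,"ry":0,"rz":0},{"dx":0,"dy":0,"dz":0.8,"rx":0,"ry":0,"rz":0},{"dx":0,"dy":0,"dz":1,"rx":0,"ry":0,"rz":0},{"dx":0,"dy":0,"dz":1,"rx":0,"ry":0,"rz":0},{"dx":0,"dy":0,"dz":1,"rx":0,"ry":0,"rz":0},{"dx":0,"dy":0,"dz":1,"rx":0,"ry":0,"rz":0},{"dx":0,"dy":0,"dz":1,"rx":0,"ry":0,"rz":0},{"dx":0,"dy":0,"dz":1,"rx":0,"ry":0,"rz":0},{"dx":0,"dy":0,"dz":0.8,"rx":0,"ry":0,"rz":0},{"dx":0,"dy":0,"dz":0,"rx":0,"ry":0,"rz":0}]}}

```text
t: 22.9
tcp_pos: [0.4307, -0.3605, 0.2047]
tool_rot: [0.685, 0.729, -0.0, 0.002]
force: [0.1, 0.3, -1.3]
finger_gap: 0.204
gripper_force: 68.4
```

{"name": "move_arm", "arguments": {"targets": [{"dx":0.271,"dy":0.981,"dz":0,"rx":0,"ry":0,"rz":-0.2903},{"dx":0.271,"dy":0.981,"dz":0,"rx":0,"ry":0,"rz":-0.2903},{"dx":0.271,"dy":0.981,"dz":0,"rx":0,"ry":0,"rz":-0.2903},{"dx":0.271,"dy":0.981,"dz":0,"rx":0,"ry":0,"rz":-0.2903},{"dx":0.271,"dy":0.981,"dz":0,"rx":0,"ry":0,"rz":-0.2903},{"dx":0.271,"dy":0.981,"dz":0,"rx":0,"ry":0,"rz":-0.2903},{"dx":0.271,"dy":0.981,"dz":0,"rx":0,"ry":0,"rz":-0.2903},{"dx":0.271,"dy":0.981,"dz":0,"rx":0,"ry":0,"rz":-0.2903},{"dx":0.271,"dy":0.981,"dz":0,"rx":0,"ry":0,"rz":-0.2903},{"dx":0.271,"dy":0.981,"dz":0,"rx":0,"ry":0,"rz":-0.2903}]}}

```text
t: 24.15
tcp_pos: [0.4973, -0.1135, 0.202]
tool_rot: [0.999, 0.054, -0.001, -0.001]
force: [0.2, 0.4, -1.7]
finger_gap: 0.206
gripper_force: 68.3
```

{"name": "move_arm", "arguments": {"targets": [{"dx":0.271,"dy":0.981,"dz":0,"rx":0,"ry":0,"rz":0},{"dx":0.271,"dy":0.981,"dz":0,"rx":0,"ry":0,"rz":0},{"dx":0.271,"dy":0.981,"dz":0,"rx":0,"ry":0,"rz":0},{"dx":0.271,"dy":0.981,"dz":0,"rx":0,"ry":0,"rz":0},{"dx":0.271,"dy":0.981,"dz":0,"rx":0,"ry":0,"rz":0},{"dx":0.271,"dy":0.981,"dz":0,"rx":0,"ry":0,"rz":0},{"dx":0.271,"dy":0.981,"dz":0,"rx":0,"ry":0,"rz":0},{"dx":0,"dy":0,"dz":0,"rx":0,"ry":0,"rz":0},{"dx":0,"dy":0,"dz":0,"rx":0,"ry":0,"rz":0},{"dx":0,"dy":0,"dz":0,"rx":0,"ry":0,"rz":0}]}}

```text
t: 25.4
tcp_pos: [0.5449, 0.0562, 0.2029]
tool_rot: [0.998, 0.056, -0.001, 0.0]
force: [-0.2, -0.8, -2.8]
finger_gap: 0.212
gripper_force: 68.5
```

```bash
python3 - <<'E'
from h import *
s=sensors.sense();print(s['tcp_pos'],s['tool_rot'])
im=cams.snapshot('side');t=cams.snapshot('top');cv2.imwrite('pics/top4_raw.png',t[:,:,::-1]);cv2.imwrite('pics/side4_raw.png',im[:,:,::-1])
a=cv2.resize(im[100:220,260:360,::-1],(500,600),interpolation=3)
b=cv2.resize(t[150:270,280:340,::-1],(300,600),interpolation=3)
cv2.imwrite('pics/p4.png',np.hstack([a,b]))
E
```

```text
[0.54489834 0.05618396 0.20288665] [ 9.98430361e-01  5.60048838e-02 -5.14626866e-04  5.44644116e-05]
```

View pics/p4.png

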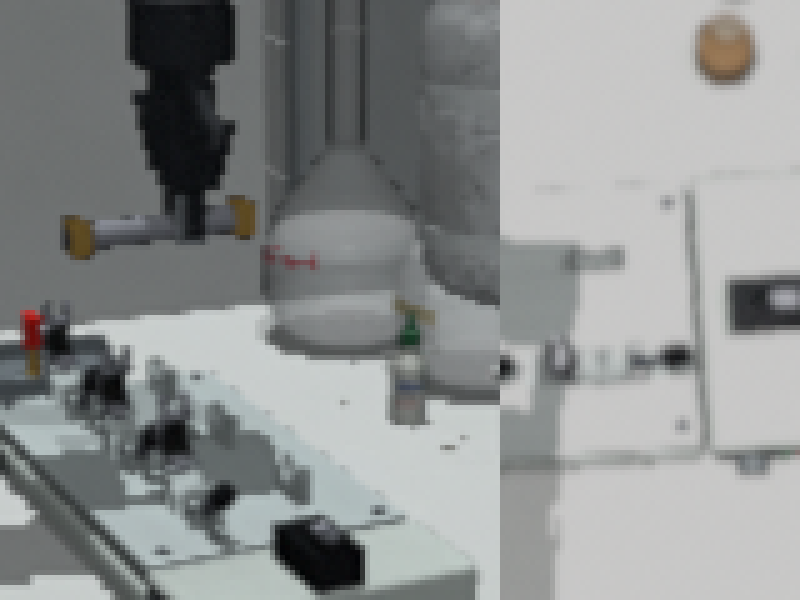

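The tube hangs level. Its near block spans x 62–94 and its far block x 228–255 in the crop (scale 5). I'll check the tube's middle against a projection.

```bash
cat >> h.py <<'E'
def ext(n,p,ang,x0,x1,half=.013):
    d=np.array([np.cos(ang),np.sin(ang),0]);e=np.array([-d[1],d[0],0]);k=np.array([0,0,1])
    P=np.array([proj(n,p+d*x+e*y*half+k*z*half) for x in(x0,x1) for y in(-1,1) for z in(-1,1)])
    return P.min(0),P.max(0)
E
python3 - <<'E'
from h import *
s=sensors.sense();a=2*np.arctan2(s['tool_rot'][1],s['tool_rot'][0]);d=np.array([np.cos(a),np.sin(a),0]);print(np.degrees(a))
for off in(.012,.015,.018):
    p=s['tcp_pos']-d*off+[0,0,.0123]
    N=ext('side',p,a,-.0715,-.0555);F=ext('side',p,a,.0555,.0715)
    f=lambda E:[np.round((e-[260,100]+.5)*5-.5,0).tolist() for e in E]
    print(off,f(N),f(F))
im=cv2.imread('pics/side4_raw.png');h=cv2.cvtColor(im,cv2.COLOR_BGR2HSV);m=cv2.inRange(h,(15,90,60),(35,255,255));m[:130]=0;m[155:]=0;m[:,:270]=0;m[:,313:]=0
N,_,st,ce=cv2.connectedComponentsWithStats(m);print([( ((np.array([st[i,0],st[i,1],st[i,0]+st[i,2],st[i,1]+st[i,3]])-[260,100,260,100])*5).tolist(),st[i,4]) for i in range(1,N)])
E
```

```text
6.416833148076915
0.012 [[66.0, 211.0], [103.0, 259.0]] [[233.0, 192.0], [268.0, 238.0]]
0.015 [[62.0, 212.0], [99.0, 259.0]] [[229.0, 192.0], [264.0, 238.0]]
0.018 [[58.0, 212.0], [94.0, 260.0]] [[225.0, 193.0], [261.0, 238.0]]
[([230, 200, 255, 240], np.int32(29)), ([65, 220, 95, 260], np.int32(35))]
```

{"name": "move_arm", "arguments": {"targets": [{"dx":0.084,"dy":0.036,"dz":-0.5,"rx":0,"ry":0,"rz":0},{"dx":0,"dy":0,"dz":-0.8,"rx":0,"ry":0,"rz":0},{"dx":0,"dy":0,"dz":-0.8,"rx":0,"ry":0,"rz":0},{"dx":0,"dy":0,"dz":-0.8,"rx":0,"ry":0,"rz":0},{"dx":0,"dy":0,"dz":-0.8,"rx":0,"ry":0,"rz":0},{"dx":0,"dy":0,"dz":-0.6,"rx":0,"ry":0,"rz":0},{"dx":0,"dy":0,"dz":-0.4,"rx":0,"ry":0,"rz":0},{"dx":0,"dy":0,"dz":-0.3,"rx":0,"ry":0,"rz":0},{"dx":0,"dy":0,"dz":-0.3,"rx":0,"ry":0,"rz":0},{"dx":0,"dy":0,"dz":-0.2,"rx":0,"ry":0,"rz":0}]}}

```text
t: 26.75
tcp_pos: [0.5476, 0.0579, 0.0657]
tool_rot: [0.998, 0.057, 0.0, 0.0]
force: [-0.0, 0.2, -2.2]
finger_gap: 0.202
gripper_force: 68.5
```

{"name": "move_arm", "arguments": {"targets": [{"dx":0,"dy":0,"dz":-0.1,"rx":0,"ry":0,"rz":0},{"dx":0,"dy":0,"dz":-0.05,"rx":0,"ry":0,"rz":0},{"dx":0,"dy":0,"dz":-0.05,"rx":0,"ry":0,"rz":0},{"dx":0,"dy":0,"dz":-0.03,"rx":0,"ry":0,"rz":0},{"dx":0,"dy":0,"dz":-0.02,"rx":0,"ry":0,"rz":0},{"dx":0,"dy":0,"dz":0,"rx":0,"ry":0,"rz":0},{"dx":0,"dy":0,"dz":0,"rx":0,"ry":0,"rz":0},{"dx":0,"dy":0,"dz":0,"rx":0,"ry":0,"rz":0},{"dx":0,"dy":0,"dz":0,"rx":0,"ry":0,"rz":0},{"dx":0,"dy":0,"dz":0,"rx":0,"ry":0,"rz":0}]}}

```text
t: 28.0
tcp_pos: [0.5475, 0.0578, 0.0596]
tool_rot: [0.998, 0.057, 0.0, 0.0]
force: [0.2, -0.4, -0.9]
finger_gap: 0.202
gripper_force: 68.5
```

{"name": "move_arm", "arguments": {"targets": [{"dx":0,"dy":0,"dz":-0.02,"rx":0,"ry":0,"rz":0},{"dx":0,"dy":0,"dz":-0.02,"rx":0,"ry":0,"rz":0},{"dx":0,"dy":0,"dz":-0.02,"rx":0,"ry":0,"rz":0},{"dx":0,"dy":0,"dz":-0.02,"rx":0,"ry":0,"rz":0},{"dx":0,"dy":0,"dz":0,"rx":0,"ry":0,"rz":0},{"dx":0,"dy":0,"dz":0,"rx":0,"ry":0,"rz":0},{"dx":0,"dy":0,"dz":0,"rx":0,"ry":0,"rz":0},{"dx":0,"dy":0,"dz":0,"rx":0,"ry":0,"rz":0},{"dx":0,"dy":0,"dz":0,"rx":0,"ry":0,"rz":0},{"dx":0,"dy":0,"dz":0,"rx":0,"ry":0,"rz":0}]}}

```text
t: 29.25
tcp_pos: [0.5479, 0.0572, 0.0586]
tool_rot: [0.998, 0.057, 0.001, 0.001]
force: [-2.1, -3.5, 7.7]
finger_gap: 0.207
gripper_force: 69.6
```

Contact is at the right height. I'm releasing the tube, retreating, and shutting the fingers for the cap.

{"name": "move_arm", "arguments": {"targets": [{"dx":0,"dy":0,"dz":0,"rx":0,"ry":0,"rz":0},{"dx":0,"dy":0,"dz":0,"rx":0,"ry":0,"rz":0},{"dx":0,"dy":0,"dz":0,"rx":0,"ry":0,"rz":0},{"dx":0,"dy":0,"dz":0,"rx":0,"ry":0,"rz":0},{"dx":0,"dy":0,"dz":0.3,"rx":0,"ry":0,"rz":0},{"dx":0,"dy":0,"dz":0.6,"rx":0,"ry":0,"rz":0},{"dx":0,"dy":0,"dz":0.8,"rx":0,"ry":0,"rz":0},{"dx":0,"dy":0,"dz":0.8,"rx":0,"ry":0,"rz":0},{"dx":0,"dy":0,"dz":0.8,"rx":0,"ry":0,"rz":0},{"dx":0,"dy":0,"dz":0.6,"rx":0,"ry":0,"rz":0}], "claw": 45}}

```text
t: 30.5
tcp_pos: [0.5479, 0.0579, 0.1571]
tool_rot: [0.998, 0.057, 0.001, 0.0]
force: [-0.4, -0.3, -0.7]
finger_gap: 0.449
gripper_force: 0.0
```

{"name": "move_arm", "arguments": {"targets": [{"dx":0,"dy":0,"dz":0,"rx":0,"ry":0,"rz":0},{"dx":-0.48,"dy":0.43,"dz":0,"rx":0,"ry":0,"rz":0},{"dx":-0.48,"dy":0.43,"dz":0,"rx":0,"ry":0,"rz":0},{"dx":-0.48,"dy":0.43,"dz":0,"rx":0,"ry":0,"rz":0},{"dx":-0.48,"dy":0.43,"dz":0,"rx":0,"ry":0,"rz":0},{"dx":-0.48,"dy":0.43,"dz":0,"rx":0,"ry":0,"rz":0},{"dx":0,"dy":0,"dz":0,"rx":0,"ry":0,"rz":0},{"dx":0,"dy":0,"dz":0,"rx":0,"ry":0,"rz":0},{"dx":0,"dy":0,"dz":0,"rx":0,"ry":0,"rz":0},{"dx":0,"dy":0,"dz":0,"rx":0,"ry":0,"rz":0}], "claw": 0, "newtons": 30}}

```text
t: 31.75
tcp_pos: [0.4879, 0.1113, 0.155]
tool_rot: [0.998, 0.056, 0.0, 0.0]
force: [-0.3, -0.0, -1.3]
finger_gap: 0.004
gripper_force: 0.0
```

```bash
python3 - <<'E'
from h import *
s=sensors.sense();print(s['tcp_pos'])
im=cams.snapshot('side');t=cams.snapshot('top')
a=cv2.resize(im[130:210,260:340,::-1],(480,480),interpolation=3)
b=cv2.resize(t[190:270,275:325,::-1],(300,480),interpolation=3)
cv2.imwrite('pics/p5.png',np.hstack([a,b]))
E
```

```text
[0.48790124 0.11129618 0.15504594]
```

View pics/p5.png

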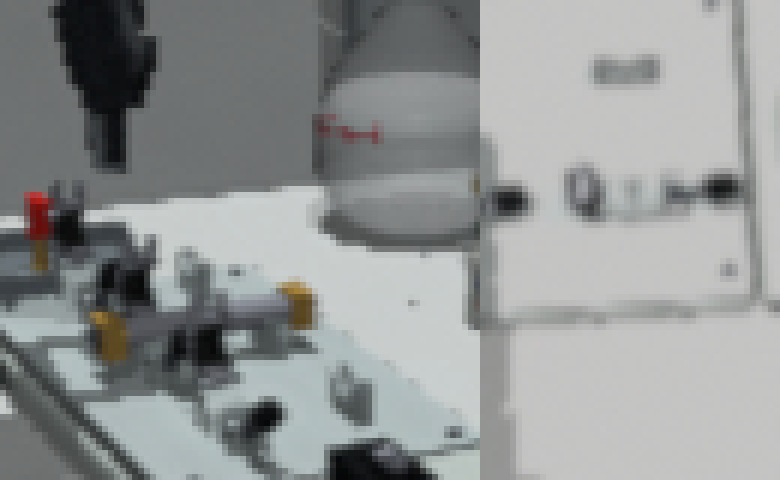

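The tube lies in the middle cradle with its cap open, and the shut fingers are to the left of that cap. I'm swinging the cap over.

{"name": "move_arm", "arguments": {"targets": [{"dx":0,"dy":0,"dz":-0.63,"rx":0,"ry":0,"rz":0},{"dx":0,"dy":0,"dz":-0.63,"rx":0,"ry":0,"rz":0},{"dx":0,"dy":0,"dz":-0.62,"rx":0,"ry":0,"rz":0},{"dx":0.027,"dy":-0.238,"dz":0,"rx":0,"ry":0,"rz":0},{"dx":0.027,"dy":-0.238,"dz":0,"rx":0,"ry":0,"rz":0},{"dx":0.027,"dy":-0.238,"dz":0,"rx":0,"ry":0,"rz":0},{"dx":0.027,"dy":-0.238,"dz":0,"rx":0,"ry":0,"rz":0},{"dx":0.027,"dy":-0.238,"dz":0,"rx":0,"ry":0,"rz":0},{"dx":0.027,"dy":-0.238,"dz":0,"rx":0,"ry":0,"rz":0},{"dx":0.027,"dy":-0.238,"dz":0,"rx":0,"ry":0,"rz":0}]}}

```text
t: 33.1
tcp_pos: [0.4921, 0.0697, 0.108]
tool_rot: [0.998, 0.057, -0.0, -0.0]
force: [-0.2, 0.5, 0.7]
finger_gap: 0.001
gripper_force: 0.3
```

{"name": "move_arm", "arguments": {"targets": [{"dx":0.016,"dy":-0.143,"dz":-0.064,"rx":0,"ry":0,"rz":0},{"dx":0.016,"dy":-0.143,"dz":-0.064,"rx":0,"ry":0,"rz":0},{"dx":0.016,"dy":-0.143,"dz":-0.064,"rx":0,"ry":0,"rz":0},{"dx":0.016,"dy":-0.143,"dz":-0.064,"rx":0,"ry":0,"rz":0},{"dx":0.016,"dy":-0.143,"dz":-0.064,"rx":0,"ry":0,"rz":0},{"dx":0.015,"dy":-0.128,"dz":-0.064,"rx":0,"ry":0,"rz":0},{"dx":0.015,"dy":-0.128,"dz":-0.064,"rx":0,"ry":0,"rz":0},{"dx":0.015,"dy":-0.128,"dz":-0.064,"rx":0,"ry":0,"rz":0},{"dx":0.015,"dy":-0.128,"dz":-0.064,"rx":0,"ry":0,"rz":0},{"dx":0.015,"dy":-0.128,"dz":-0.064,"rx":0,"ry":0,"rz":0}]}}

```text
t: 34.35
tcp_pos: [0.496, 0.0359, 0.0919]
tool_rot: [0.998, 0.057, -0.0, -0.0]
force: [-1.6, 0.5, -0.1]
finger_gap: -0.002
gripper_force: 0.1
```

{"name": "move_arm", "arguments": {"targets": [{"dx":0,"dy":0,"dz":-0.04,"rx":0,"ry":0,"rz":0},{"dx":0,"dy":0,"dz":-0.04,"rx":0,"ry":0,"rz":0},{"dx":0,"dy":0,"dz":-0.04,"rx":0,"ry":0,"rz":0},{"dx":0,"dy":0,"dz":-0.04,"rx":0,"ry":0,"rz":0},{"dx":0,"dy":0,"dz":-0.03,"rx":0,"ry":0,"rz":0},{"dx":0,"dy":0,"dz":0,"rx":0,"ry":0,"rz":0},{"dx":0,"dy":0,"dz":0,"rx":0,"ry":0,"rz":0},{"dx":0,"dy":0,"dz":0,"rx":0,"ry":0,"rz":0},{"dx":0,"dy":0,"dz":0,"rx":0,"ry":0,"rz":0},{"dx":0,"dy":0,"dz":0,"rx":0,"ry":0,"rz":0}]}}

```text
t: 35.6
tcp_pos: [0.4962, 0.0356, 0.0874]
tool_rot: [0.998, 0.057, 0.0, 0.0]
force: [-0.4, -5.4, 2.4]
finger_gap: -0.004
gripper_force: 2.2
```

{"name": "move_arm", "arguments": {"targets": [{"dx":0,"dy":0,"dz":-0.02,"rx":0,"ry":0,"rz":0},{"dx":0,"dy":0,"dz":-0.02,"rx":0,"ry":0,"rz":0},{"dx":0,"dy":0,"dz":-0.02,"rx":0,"ry":0,"rz":0},{"dx":0,"dy":0,"dz":0,"rx":0,"ry":0,"rz":0},{"dx":0,"dy":0,"dz":0,"rx":0,"ry":0,"rz":0},{"dx":0,"dy":0,"dz":0,"rx":0,"ry":0,"rz":0},{"dx":0,"dy":0,"dz":0,"rx":0,"ry":0,"rz":0},{"dx":0,"dy":0,"dz":0,"rx":0,"ry":0,"rz":0},{"dx":0,"dy":0,"dz":0,"rx":0,"ry":0,"rz":0},{"dx":0,"dy":0,"dz":0,"rx":0,"ry":0,"rz":0}]}}

```text
t: 36.85
tcp_pos: [0.4963, 0.0351, 0.0861]
tool_rot: [0.998, 0.057, 0.0, 0.001]
force: [-0.6, -6.5, 3.7]
finger_gap: -0.0
gripper_force: 3.3
```

{"name": "move_arm", "arguments": {"targets": [{"dx":0,"dy":0,"dz":0.4,"rx":0,"ry":0,"rz":0},{"dx":0,"dy":0,"dz":0.8,"rx":0,"ry":0,"rz":0},{"dx":0,"dy":0,"dz":1,"rx":0,"ry":0,"rz":0},{"dx":0,"dy":0,"dz":1,"rx":0,"ry":0,"rz":0},{"dx":0,"dy":0,"dz":1,"rx":0,"ry":0,"rz":0},{"dx":0,"dy":-0.5,"dz":0.6,"rx":0,"ry":0,"rz":0},{"dx":0,"dy":-1,"dz":0,"rx":0,"ry":0,"rz":0.2},{"dx":0,"dy":-1,"dz":0,"rx":0,"ry":0,"rz":0.3},{"dx":0,"dy":-1,"dz":0,"rx":0,"ry":0,"rz":0.3},{"dx":0,"dy":-1,"dz":0,"rx":0,"ry":0,"rz":0.3}], "claw": 55}}

```text
t: 38.1
tcp_pos: [0.4958, -0.0761, 0.2057]
tool_rot: [0.94, 0.34, 0.0, -0.001]
force: [0.5, 0.1, -0.6]
finger_gap: 0.553
gripper_force: 0.0
```

```bash
python3 - <<'E'
from h import *
for n,roi in(('top',(340,180,430,275)),('side',(275,225,400,290))):
    B=brass(n,roi=roi);print(n,[(int(a),np.round(c,1).tolist(),np.round(ray(n,*c,.026 if n=='top' else .02),4).tolist()) for a,c in B])
a=cv2.imread('pics/last_side.png');b=cv2.imread('pics/last_top.png')
a=cv2.resize(a[140:200,270:330],(480,480),interpolation=3)
b=cv2.resize(b[190:270,275:325],(300,480),interpolation=3)
cv2.imwrite('pics/p6.png',np.hstack([a,b]))
E
```

```text
top [(24, [371.5, 225.5], [0.516, -0.3202, 0.026]), (21, [406.9, 227.0], [0.517, -0.4456, 0.026])]
side [(20, [325.8, 239.7], [0.5221, -0.3131, 0.02]), (29, [341.7, 260.4], [0.5219, -0.4384, 0.02])]
```

View pics/p6.png

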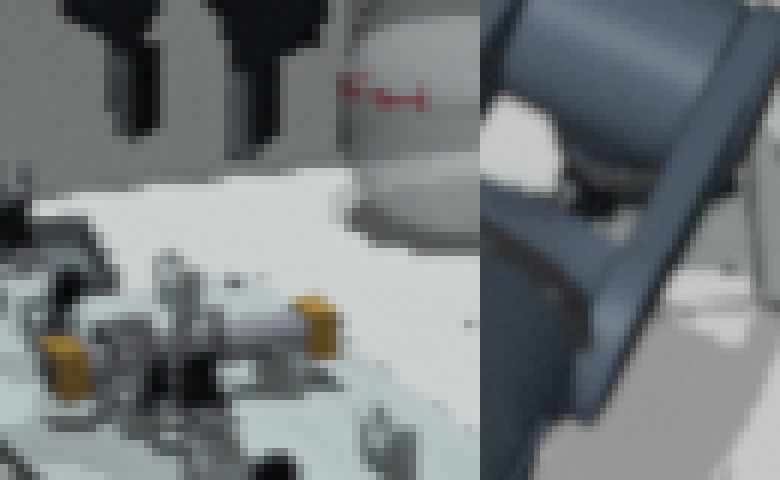

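```bash
cat >> h.py <<'E'
SH=(.532,.0432,.113)
def L(x,y,z):
    c,s=np.cos(SH[2]),np.sin(SH[2]);return np.array([SH[0]+c*x-s*y,SH[1]+s*x+c*y,z])
def gray(im,u0,v0,u1,v1): return np.round(im[v0:v1,u0:u1].mean(2)/10).astype(int)
E
python3 - <<'E'
from h import *
for nm,p in dict(rest1=(.04,.132,.065),rest2=(.04,.012,.065),cap2open_tip=(-.036,.042,.122),cap2_crown=(-.036,.012,.0875),ear2=(-.036,-.011,.079),cap1tip=(-.036,.162,.122),cap3tip=(-.036,-.078,.122),knob2=(-.036,-.0396,.0764),knob1=(-.036,.0804,.0764)).items():
    u=proj('side',L(*p));print(nm,np.round(u,1),'p6',np.round((u-[270,140])*8),'p5',np.round((u-[260,130])*6))
E
```

```text
rest1 [291.7 173.5] p6 [174. 268.] p5 [190. 261.]
rest2 [303.8 182.7] p6 [271. 342.] p5 [263. 316.]
cap2open_tip [281.2 168.7] p6 [ 90. 230.] p5 [127. 232.]
cap2_crown [284.5 180.1] p6 [116. 321.] p5 [147. 300.]
ear2 [286.9 184.2] p6 [135. 354.] p5 [162. 325.]
cap1tip [270.3 160.2] p6 [  2. 161.] p5 [ 62. 181.]
cap3tip [293.7 178.5] p6 [189. 308.] p5 [202. 291.]
knob2 [289.9 187.4] p6 [159. 379.] p5 [179. 344.]
knob1 [278.1 177.4] p6 [ 65. 299.] p5 [108. 284.]
```

Projection shows the upright piece at (175,270) is rest 1. Nothing stands at cap 2's open position any more, so cap 2 is shut. The far tube has not moved, so I'm fetching it.

{"name": "move_arm", "arguments": {"targets": [{"dx":0.074,"dy":-0.969,"dz":0,"rx":0,"ry":0,"rz":0.168},{"dx":0.074,"dy":-0.969,"dz":0,"rx":0,"ry":0,"rz":0.168},{"dx":0.074,"dy":-0.969,"dz":0,"rx":0,"ry":0,"rz":0.168},{"dx":0.074,"dy":-0.969,"dz":0,"rx":0,"ry":0,"rz":0.168},{"dx":0.074,"dy":-0.969,"dz":0,"rx":0,"ry":0,"rz":0.168},{"dx":0.074,"dy":-0.969,"dz":0,"rx":0,"ry":0,"rz":0.168},{"dx":0.074,"dy":-0.969,"dz":0,"rx":0,"ry":0,"rz":0.168},{"dx":0.074,"dy":-0.969,"dz":0,"rx":0,"ry":0,"rz":0.168},{"dx":0.074,"dy":-0.969,"dz":0,"rx":0,"ry":0,"rz":0.168},{"dx":0.074,"dy":-0.969,"dz":0,"rx":0,"ry":0,"rz":0.168}]}}

```text
t: 39.45
tcp_pos: [0.515, -0.3174, 0.2054]
tool_rot: [0.708, 0.707, 0.001, -0.001]
force: [0.4, -0.2, 0.4]
finger_gap: 0.553
gripper_force: 0.0
```

{"name": "move_arm", "arguments": {"targets": [{"dx":0.074,"dy":-0.969,"dz":0,"rx":0,"ry":0,"rz":0},{"dx":0.074,"dy":-0.969,"dz":0,"rx":0,"ry":0,"rz":0},{"dx":0,"dy":0,"dz":-0.8,"rx":0,"ry":0,"rz":0},{"dx":0,"dy":0,"dz":-1,"rx":0,"ry":0,"rz":0},{"dx":0,"dy":0,"dz":-1,"rx":0,"ry":0,"rz":0},{"dx":0,"dy":0,"dz":-1,"rx":0,"ry":0,"rz":0},{"dx":0,"dy":0,"dz":-1,"rx":0,"ry":0,"rz":0},{"dx":0,"dy":0,"dz":-0.8,"rx":0,"ry":0,"rz":0},{"dx":0,"dy":0,"dz":0,"rx":0,"ry":0,"rz":0},{"dx":0,"dy":0,"dz":0,"rx":0,"ry":0,"rz":0}]}}

```text
t: 40.7
tcp_pos: [0.5189, -0.3672, 0.0664]
tool_rot: [0.708, 0.706, 0.0, 0.001]
force: [-0.1, -0.0, -0.1]
finger_gap: 0.549
gripper_force: 0.0
```

```bash
python3 - <<'E'
from h import *
B=brass('side',roi=(275,225,400,290));print([(int(a),np.round(c,1).tolist(),np.round(ray('side',*c,.02),4).tolist()) for a,c in B])
E
```

```text
[]
```

```bash
python3 - <<'E'
from h import *
im=cv2.imread('pics/last_side.png')
cv2.imwrite('pics/p7.png',cv2.resize(im[190:290,270:400],None,fx=5.5,fy=5.5,interpolation=3))
E
```

```text
(no output)
```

View pics/p7.png

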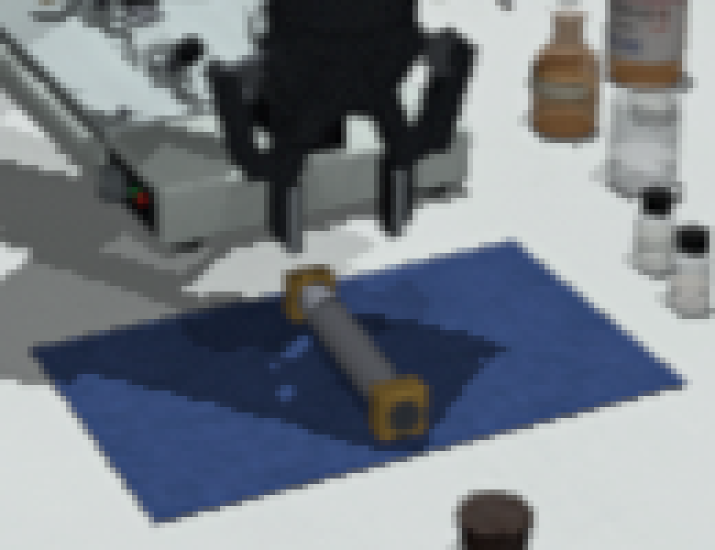

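The tube is in place and only shaded by the gripper (near block at (400,408), same as before). Descending and gripping.

{"name": "move_arm", "arguments": {"targets": [{"dx":0,"dy":0,"dz":-0.5,"rx":0,"ry":0,"rz":0},{"dx":0,"dy":0,"dz":-0.5,"rx":0,"ry":0,"rz":0},{"dx":0,"dy":0,"dz":-0.5,"rx":0,"ry":0,"rz":0},{"dx":0,"dy":0,"dz":-0.4,"rx":0,"ry":0,"rz":0},{"dx":0,"dy":0,"dz":-0.3,"rx":0,"ry":0,"rz":0},{"dx":0,"dy":0,"dz":-0.3,"rx":0,"ry":0,"rz":0},{"dx":0,"dy":0,"dz":0,"rx":0,"ry":0,"rz":0},{"dx":0,"dy":0,"dz":0,"rx":0,"ry":0,"rz":0},{"dx":0,"dy":0,"dz":0,"rx":0,"ry":0,"rz":0},{"dx":0,"dy":0,"dz":0,"rx":0,"ry":0,"rz":0}]}}

```text
t: 42.0
tcp_pos: [0.5184, -0.3673, 0.0037]
tool_rot: [0.708, 0.706, -0.0, 0.0]
force: [0.0, -0.6, -1.1]
finger_gap: 0.549
gripper_force: 0.0
```

{"name": "move_arm", "arguments": {"targets": [{"dx":0,"dy":0,"dz":0,"rx":0,"ry":0,"rz":0},{"dx":0,"dy":0,"dz":0,"rx":0,"ry":0,"rz":0},{"dx":0,"dy":0,"dz":0,"rx":0,"ry":0,"rz":0},{"dx":0,"dy":0,"dz":0,"rx":0,"ry":0,"rz":0},{"dx":0,"dy":0,"dz":0,"rx":0,"ry":0,"rz":0},{"dx":0,"dy":0,"dz":0,"rx":0,"ry":0,"rz":0},{"dx":0,"dy":0,"dz":0,"rx":0,"ry":0,"rz":0},{"dx":0,"dy":0,"dz":0,"rx":0,"ry":0,"rz":0},{"dx":0,"dy":0,"dz":0,"rx":0,"ry":0,"rz":0},{"dx":0,"dy":0,"dz":0,"rx":0,"ry":0,"rz":0}], "claw": 0, "newtons": 80}}

```text
t: 43.25
tcp_pos: [0.5184, -0.3672, 0.0038]
tool_rot: [0.708, 0.706, -0.0, 0.0]
force: [-0.8, 0.2, 4.9]
finger_gap: 0.201
gripper_force: 78.2
```

{"name": "move_arm", "arguments": {"targets": [{"dx":0,"dy":0,"dz":0.4,"rx":0,"ry":0,"rz":0},{"dx":0,"dy":0,"dz":0.8,"rx":0,"ry":0,"rz":0},{"dx":0,"dy":0,"dz":1,"rx":0,"ry":0,"rz":0},{"dx":0,"dy":0,"dz":1,"rx":0,"ry":0,"rz":0},{"dx":0,"dy":0,"dz":1,"rx":0,"ry":0,"rz":0},{"dx":0,"dy":0,"dz":1,"rx":0,"ry":0,"rz":0},{"dx":0,"dy":0,"dz":1,"rx":0,"ry":0,"rz":0},{"dx":0,"dy":0,"dz":1,"rx":0,"ry":0,"rz":0},{"dx":0,"dy":0,"dz":0.8,"rx":0,"ry":0,"rz":0},{"dx":0,"dy":0,"dz":0,"rx":0,"ry":0,"rz":0}]}}

```text
t: 44.5
tcp_pos: [0.5191, -0.3679, 0.2061]
tool_rot: [0.708, 0.706, 0.0, 0.003]
force: [0.3, -0.0, -2.4]
finger_gap: 0.199
gripper_force: 78.2
```

{"name": "move_arm", "arguments": {"targets": [{"dx":0.125,"dy":0.94,"dz":0,"rx":0,"ry":0,"rz":-0.2779},{"dx":0.125,"dy":0.94,"dz":0,"rx":0,"ry":0,"rz":-0.2779},{"dx":0.125,"dy":0.94,"dz":0,"rx":0,"ry":0,"rz":-0.2779},{"dx":0.125,"dy":0.94,"dz":0,"rx":0,"ry":0,"rz":-0.2779},{"dx":0.125,"dy":0.94,"dz":0,"rx":0,"ry":0,"rz":-0.2779},{"dx":0.125,"dy":0.94,"dz":0,"rx":0,"ry":0,"rz":-0.2779},{"dx":0.125,"dy":0.94,"dz":0,"rx":0,"ry":0,"rz":-0.2779},{"dx":0.125,"dy":0.94,"dz":0,"rx":0,"ry":0,"rz":-0.2779},{"dx":0.125,"dy":0.94,"dz":0,"rx":0,"ry":0,"rz":-0.2779},{"dx":0.125,"dy":0.94,"dz":0,"rx":0,"ry":0,"rz":-0.2779}]}}

```text
t: 45.75
tcp_pos: [0.5488, -0.131, 0.2025]
tool_rot: [0.999, 0.054, -0.001, -0.0]
force: [0.5, -0.1, -2.1]
finger_gap: 0.207
gripper_force: 78.1
```

{"name": "move_arm", "arguments": {"targets": [{"dx":0.125,"dy":0.94,"dz":0,"rx":0,"ry":0,"rz":0},{"dx":0.125,"dy":0.94,"dz":0,"rx":0,"ry":0,"rz":0},{"dx":0.125,"dy":0.94,"dz":0,"rx":0,"ry":0,"rz":0},{"dx":0,"dy":0,"dz":0,"rx":0,"ry":0,"rz":0},{"dx":0,"dy":0,"dz":0,"rx":0,"ry":0,"rz":0},{"dx":0,"dy":0,"dz":0,"rx":0,"ry":0,"rz":0},{"dx":0,"dy":0,"dz":-0.4,"rx":0,"ry":0,"rz":0},{"dx":0,"dy":0,"dz":-0.4,"rx":0,"ry":0,"rz":0},{"dx":0,"dy":0,"dz":0,"rx":0,"ry":0,"rz":0},{"dx":0,"dy":0,"dz":0,"rx":0,"ry":0,"rz":0}]}}

```text
t: 47.0
tcp_pos: [0.5589, -0.0616, 0.1831]
tool_rot: [0.998, 0.057, -0.0, -0.0]
force: [-0.4, -0.3, -1.4]
finger_gap: 0.207
gripper_force: 78.2
```

```bash
python3 - <<'E'
from h import *
s=sensors.sense();a=2*np.arctan2(s['tool_rot'][1],s['tool_rot'][0]);d=np.array([np.cos(a),np.sin(a),0]);print(np.degrees(a),s['tcp_pos'],s['finger_gap'])
print('want',L(.0155,-.108,.0587))
for off in(.012,.015,.018):
    p=s['tcp_pos']-d*off+[0,0,.0123]
    print(off,*[np.round(e).tolist() for e in (*ext('side',p,a,-.0715,-.0555),*ext('side',p,a,.0555,.0715))])
im=cams.snapshot('side')[:,:,::-1];h=cv2.cvtColor(np.ascontiguousarray(im),cv2.COLOR_BGR2HSV);m=cv2.inRange(h,(15,90,60),(35,255,255));u0,v0=proj('side',s['tcp_pos']).astype(int)
k=np.zeros_like(m);k[v0-18:v0+18,u0-40:u0+30]=1;m*=k
N,_,st,ce=cv2.connectedComponentsWithStats(m);print([st[i].tolist() for i in range(1,N)])
E
```

```text
6.505576205776045 [ 0.55888032 -0.061647    0.18309881] 0.20651342978369636
want [ 0.55957919 -0.06236343  0.0587    ]
0.012 [286.0, 156.0] [293.0, 166.0] [320.0, 151.0] [328.0, 161.0]
0.015 [285.0, 156.0] [292.0, 166.0] [320.0, 151.0] [327.0, 161.0]
0.018 [284.0, 156.0] [292.0, 166.0] [319.0, 151.0] [327.0, 161.0]
[[320, 153, 6, 8, 31], [286, 157, 6, 9, 38], [307, 177, 4, 2, 6]]
```

{"name": "move_arm", "arguments": {"targets": [{"dx":0.028,"dy":-0.03,"dz":-0.4,"rx":0,"ry":0,"rz":0},{"dx":0,"dy":0,"dz":-0.8,"rx":0,"ry":0,"rz":0},{"dx":0,"dy":0,"dz":-0.8,"rx":0,"ry":0,"rz":0},{"dx":0,"dy":0,"dz":-0.8,"rx":0,"ry":0,"rz":0},{"dx":0,"dy":0,"dz":-0.6,"rx":0,"ry":0,"rz":0},{"dx":0,"dy":0,"dz":-0.4,"rx":0,"ry":0,"rz":0},{"dx":0,"dy":0,"dz":-0.4,"rx":0,"ry":0,"rz":0},{"dx":0,"dy":0,"dz":-0.3,"rx":0,"ry":0,"rz":0},{"dx":0,"dy":0,"dz":-0.2,"rx":0,"ry":0,"rz":0},{"dx":0,"dy":0,"dz":-0.1,"rx":0,"ry":0,"rz":0}]}}

```text
t: 48.3
tcp_pos: [0.5597, -0.0624, 0.0632]
tool_rot: [0.998, 0.057, 0.0, 0.0]
force: [0.5, -0.5, -1.8]
finger_gap: 0.208
gripper_force: 78.2
```

{"name": "move_arm", "arguments": {"targets": [{"dx":0,"dy":0,"dz":-0.05,"rx":0,"ry":0,"rz":0},{"dx":0,"dy":0,"dz":-0.04,"rx":0,"ry":0,"rz":0},{"dx":0,"dy":0,"dz":-0.04,"rx":0,"ry":0,"rz":0},{"dx":0,"dy":0,"dz":-0.04,"rx":0,"ry":0,"rz":0},{"dx":0,"dy":0,"dz":-0.02,"rx":0,"ry":0,"rz":0},{"dx":0,"dy":0,"dz":0,"rx":0,"ry":0,"rz":0},{"dx":0,"dy":0,"dz":0,"rx":0,"ry":0,"rz":0},{"dx":0,"dy":0,"dz":0,"rx":0,"ry":0,"rz":0},{"dx":0,"dy":0,"dz":0,"rx":0,"ry":0,"rz":0},{"dx":0,"dy":0,"dz":0,"rx":0,"ry":0,"rz":0}]}}

```text
t: 49.55
tcp_pos: [0.5596, -0.0623, 0.0587]
tool_rot: [0.998, 0.057, 0.0, 0.0]
force: [-0.5, 0.5, 3.2]
finger_gap: 0.208
gripper_force: 78.3
```

{"name": "move_arm", "arguments": {"targets": [{"dx":0,"dy":0,"dz":0,"rx":0,"ry":0,"rz":0},{"dx":0,"dy":0,"dz":0,"rx":0,"ry":0,"rz":0},{"dx":0,"dy":0,"dz":0,"rx":0,"ry":0,"rz":0},{"dx":0,"dy":0,"dz":0,"rx":0,"ry":0,"rz":0},{"dx":0,"dy":0,"dz":0.3,"rx":0,"ry":0,"rz":0},{"dx":0,"dy":0,"dz":0.6,"rx":0,"ry":0,"rz":0},{"dx":0,"dy":0,"dz":0.8,"rx":0,"ry":0,"rz":0},{"dx":0,"dy":0,"dz":0.8,"rx":0,"ry":0,"rz":0},{"dx":0,"dy":0,"dz":0.8,"rx":0,"ry":0,"rz":0},{"dx":0,"dy":0,"dz":0.6,"rx":0,"ry":0,"rz":0}], "claw": 45}}

```text
t: 50.8
tcp_pos: [0.56, -0.0625, 0.1581]
tool_rot: [0.998, 0.057, 0.001, 0.0]
force: [0.8, 0.9, 0.5]
finger_gap: 0.447
gripper_force: 0.0
```

{"name": "move_arm", "arguments": {"targets": [{"dx":0,"dy":0,"dz":0,"rx":0,"ry":0,"rz":0},{"dx":-0.464,"dy":0.43,"dz":0,"rx":0,"ry":0,"rz":0},{"dx":-0.464,"dy":0.43,"dz":0,"rx":0,"ry":0,"rz":0},{"dx":-0.464,"dy":0.43,"dz":0,"rx":0,"ry":0,"rz":0},{"dx":-0.464,"dy":0.43,"dz":0,"rx":0,"ry":0,"rz":0},{"dx":-0.464,"dy":0.43,"dz":0,"rx":0,"ry":0,"rz":0},{"dx":0,"dy":0,"dz":0,"rx":0,"ry":0,"rz":0},{"dx":0,"dy":0,"dz":0,"rx":0,"ry":0,"rz":0},{"dx":0,"dy":0,"dz":0,"rx":0,"ry":0,"rz":0},{"dx":0,"dy":0,"dz":0,"rx":0,"ry":0,"rz":0}], "claw": 0, "newtons": 30}}

```text
t: 52.05
tcp_pos: [0.502, -0.009, 0.156]
tool_rot: [0.998, 0.057, 0.0, 0.0]
force: [0.5, -0.3, -0.5]
finger_gap: 0.004
gripper_force: 0.0
```

```bash
python3 - <<'E'
from h import *
print(sensors.sense()['tcp_pos'],L(-.036,-.048,.155))
im=cams.snapshot('side');t=cams.snapshot('top')
a=cv2.resize(im[140:200,265:325,::-1],(500,500),interpolation=3)
b=cv2.resize(t[190:270,275:323,::-1],(300,500),interpolation=3)
cv2.imwrite('pics/p8.png',np.hstack([a,b]))
E
```

```text
[ 0.50200931 -0.00896277  0.15604508] [ 0.50164206 -0.00855322  0.155     ]
```

View pics/p8.png

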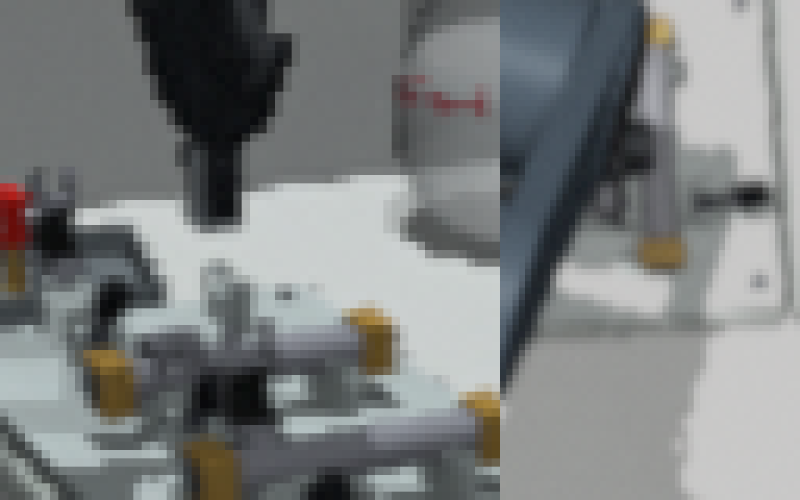

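Tube 2 is seated in cradle 3 (blocks at (210,470) and (480,420)), and cap 2 lies over the middle tube. I'm closing cap 3 the same way.

{"name": "move_arm", "arguments": {"targets": [{"dx":0,"dy":0,"dz":-0.64,"rx":0,"ry":0,"rz":0},{"dx":0,"dy":0,"dz":-0.64,"rx":0,"ry":0,"rz":0},{"dx":0,"dy":0,"dz":-0.64,"rx":0,"ry":0,"rz":0},{"dx":0.027,"dy":-0.238,"dz":0,"rx":0,"ry":0,"rz":0},{"dx":0.027,"dy":-0.238,"dz":0,"rx":0,"ry":0,"rz":0},{"dx":0.027,"dy":-0.238,"dz":0,"rx":0,"ry":0,"rz":0},{"dx":0.027,"dy":-0.238,"dz":0,"rx":0,"ry":0,"rz":0},{"dx":0.027,"dy":-0.238,"dz":0,"rx":0,"ry":0,"rz":0},{"dx":0.027,"dy":-0.238,"dz":0,"rx":0,"ry":0,"rz":0},{"dx":0.027,"dy":-0.238,"dz":0,"rx":0,"ry":0,"rz":0}]}}

```text
t: 53.4
tcp_pos: [0.5061, -0.0506, 0.108]
tool_rot: [0.998, 0.057, -0.0, -0.0]
force: [1.0, 0.1, 0.3]
finger_gap: -0.002
gripper_force: 0.3
```

{"name": "move_arm", "arguments": {"targets": [{"dx":0.016,"dy":-0.143,"dz":-0.064,"rx":0,"ry":0,"rz":0},{"dx":0.016,"dy":-0.143,"dz":-0.064,"rx":0,"ry":0,"rz":0},{"dx":0.016,"dy":-0.143,"dz":-0.064,"rx":0,"ry":0,"rz":0},{"dx":0.016,"dy":-0.143,"dz":-0.064,"rx":0,"ry":0,"rz":0},{"dx":0.016,"dy":-0.143,"dz":-0.064,"rx":0,"ry":0,"rz":0},{"dx":0.015,"dy":-0.128,"dz":-0.064,"rx":0,"ry":0,"rz":0},{"dx":0.015,"dy":-0.128,"dz":-0.064,"rx":0,"ry":0,"rz":0},{"dx":0.015,"dy":-0.128,"dz":-0.064,"rx":0,"ry":0,"rz":0},{"dx":0.015,"dy":-0.128,"dz":-0.064,"rx":0,"ry":0,"rz":0},{"dx":0.015,"dy":-0.128,"dz":-0.064,"rx":0,"ry":0,"rz":0}]}}

```text
t: 54.65
tcp_pos: [0.5102, -0.0843, 0.0919]
tool_rot: [0.998, 0.057, -0.0, -0.0]
force: [-0.1, -0.1, 0.5]
finger_gap: -0.001
gripper_force: 0.1
```

{"name": "move_arm", "arguments": {"targets": [{"dx":0,"dy":0,"dz":-0.05,"rx":0,"ry":0,"rz":0},{"dx":0,"dy":0,"dz":-0.05,"rx":0,"ry":0,"rz":0},{"dx":0,"dy":0,"dz":-0.05,"rx":0,"ry":0,"rz":0},{"dx":0,"dy":0,"dz":-0.05,"rx":0,"ry":0,"rz":0},{"dx":0,"dy":0,"dz":-0.05,"rx":0,"ry":0,"rz":0},{"dx":0,"dy":0,"dz":-0.02,"rx":0,"ry":0,"rz":0},{"dx":0,"dy":0,"dz":0,"rx":0,"ry":0,"rz":0},{"dx":0,"dy":0,"dz":0,"rx":0,"ry":0,"rz":0},{"dx":0,"dy":0,"dz":0,"rx":0,"ry":0,"rz":0},{"dx":0,"dy":0,"dz":0,"rx":0,"ry":0,"rz":0}]}}

```text
t: 55.9
tcp_pos: [0.5104, -0.0848, 0.0854]
tool_rot: [0.998, 0.057, 0.0, 0.001]
force: [0.1, -5.0, 1.7]
finger_gap: 0.002
gripper_force: 2.2
```

{"name": "move_arm", "arguments": {"targets": [{"dx":0,"dy":0,"dz":0.1,"rx":0,"ry":0,"rz":0},{"dx":0.011,"dy":-0.095,"dz":0,"rx":0,"ry":0,"rz":0},{"dx":0.011,"dy":-0.095,"dz":0,"rx":0,"ry":0,"rz":0},{"dx":0,"dy":0,"dz":-0.1,"rx":0,"ry":0,"rz":0},{"dx":0,"dy":0,"dz":-0.1,"rx":0,"ry":0,"rz":0},{"dx":0,"dy":0,"dz":-0.08,"rx":0,"ry":0,"rz":0},{"dx":0,"dy":0,"dz":-0.06,"rx":0,"ry":0,"rz":0},{"dx":0,"dy":0,"dz":-0.04,"rx":0,"ry":0,"rz":0},{"dx":0,"dy":0,"dz":0,"rx":0,"ry":0,"rz":0},{"dx":0,"dy":0,"dz":0,"rx":0,"ry":0,"rz":0}]}}

```text
t: 57.15
tcp_pos: [0.5107, -0.0889, 0.0789]
tool_rot: [0.998, 0.057, 0.0, 0.0]
force: [-0.5, -0.4, 5.3]
finger_gap: -0.001
gripper_force: 3.0
```

The ear is seated at 0.079 m under 5 N, so cap 3 is shut. Next is bolt 3.

{"name": "move_arm", "arguments": {"targets": [{"dx":0,"dy":0,"dz":0.62,"rx":0,"ry":0,"rz":0},{"dx":0,"dy":0,"dz":0.62,"rx":0,"ry":0,"rz":0},{"dx":0,"dy":0,"dz":0.62,"rx":0,"ry":0,"rz":0},{"dx":0.086,"dy":-0.757,"dz":0,"rx":0,"ry":0,"rz":0},{"dx":0.086,"dy":-0.757,"dz":0,"rx":0,"ry":0,"rz":0},{"dx":0.086,"dy":-0.757,"dz":0,"rx":0,"ry":0,"rz":0},{"dx":0,"dy":0,"dz":0,"rx":0,"ry":0,"rz":0},{"dx":0,"dy":0,"dz":-0.8,"rx":0,"ry":0,"rz":0},{"dx":0,"dy":0,"dz":-0.8,"rx":0,"ry":0,"rz":0},{"dx":0,"dy":0,"dz":-0.5,"rx":0,"ry":0,"rz":0}]}}

```text
t: 58.4
tcp_pos: [0.5164, -0.1451, 0.0711]
tool_rot: [0.998, 0.057, -0.001, -0.001]
force: [0.1, -0.0, -0.2]
finger_gap: 0.001
gripper_force: 0.0
```

{"name": "move_arm", "arguments": {"targets": [{"dx":0,"dy":0,"dz":0,"rx":0,"ry":0,"rz":0},{"dx":-0.014,"dy":0.119,"dz":0.02,"rx":0,"ry":0,"rz":0},{"dx":-0.014,"dy":0.119,"dz":0.02,"rx":0,"ry":0,"rz":0},{"dx":-0.014,"dy":0.119,"dz":0.04,"rx":0,"ry":0,"rz":0},{"dx":-0.014,"dy":0.119,"dz":0.06,"rx":0,"ry":0,"rz":0},{"dx":-0.014,"dy":0.119,"dz":0.08,"rx":0,"ry":0,"rz":0},{"dx":-0.014,"dy":0.119,"dz":0.08,"rx":0,"ry":0,"rz":0},{"dx":-0.014,"dy":0.119,"dz":0.08,"rx":0,"ry":0,"rz":0},{"dx":-0.014,"dy":0.119,"dz":0.08,"rx":0,"ry":0,"rz":0},{"dx":-0.014,"dy":0.119,"dz":0.08,"rx":0,"ry":0,"rz":0}]}}

```text
t: 59.65
tcp_pos: [0.5154, -0.1226, 0.0888]
tool_rot: [0.998, 0.058, 0.002, 0.004]
force: [-5.1, -10.5, 15.3]
finger_gap: -0.003
gripper_force: 8.4
```

```bash
python3 - <<'E'
from h import *
s=sensors.sense();print(s['tcp_pos'],s['force'],s['ft_torque'])
im=cams.snapshot('side');t=cams.snapshot('top')
cv2.imwrite('pics/s9.png',im[:,:,::-1]);cv2.imwrite('pics/t9.png',t[:,:,::-1])
a=cv2.resize(im[155:210,270:325,::-1],(550,550),interpolation=3)
b=cv2.resize(t[205:255,295:320,::-1],(250,550),interpolation=3)
cv2.imwrite('pics/p9.png',np.hstack([a,b]))
for nm,p in dict(tcp=None,knob3_open=(-.036,-.1596,.0764),knob3_home=(-.036,-.131,.092),pivot=(-.036,-.131,.058),ear=(-.036,-.133,.079),hinge=(-.036,-.087,.073)).items():
    u=proj('side',s['tcp_pos'] if p is None else L(*p));w=proj('top',s['tcp_pos'] if p is None else L(*p));print(nm,np.round((u-[270,155])*10),np.round((w-[295,205])*[10,11])+[550,0])
E
```

```text
[ 0.51541991 -0.12258358  0.08875118] [ -5.08689159 -10.46246832  15.32602511] [-1.56490853  0.84080339  0.0723891 ]
tcp [340. 407.] [761. 164.]
knob3_open [335. 439.] [752. 174.]
knob3_home [300. 367.] [668. 171.]
pivot [302. 461.] [669. 190.]
ear [303. 405.] [674. 178.]
hinge [251. 377.] [540. 190.]
```

View pics/p9.png

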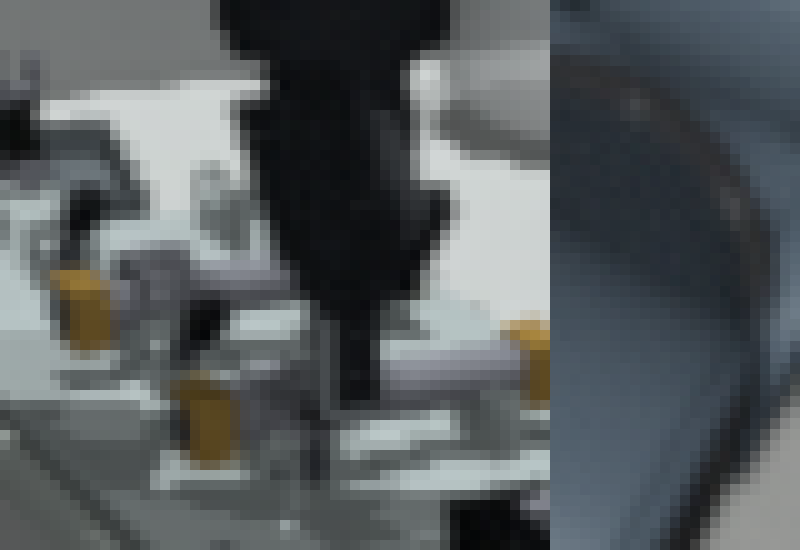

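The fingertip climbed onto the knob: tip at (340,407), with the knob still low at about (318,435). I'm backing off and pushing again from lower down.

{"name": "move_arm", "arguments": {"targets": [{"dx":0,"dy":0,"dz":0.4,"rx":0,"ry":0,"rz":0},{"dx":0,"dy":0,"dz":0.8,"rx":0,"ry":0,"rz":0},{"dx":0.05,"dy":-0.43,"dz":0,"rx":0,"ry":0,"rz":0},{"dx":0.05,"dy":-0.43,"dz":0,"rx":0,"ry":0,"rz":0},{"dx":0.05,"dy":-0.43,"dz":0,"rx":0,"ry":0,"rz":0},{"dx":0,"dy":0,"dz":0,"rx":0,"ry":0,"rz":0},{"dx":0,"dy":0,"dz":-0.7,"rx":0,"ry":0,"rz":0},{"dx":0,"dy":0,"dz":-0.7,"rx":0,"ry":0,"rz":0},{"dx":0,"dy":0,"dz":-0.7,"rx":0,"ry":0,"rz":0},{"dx":0,"dy":0,"dz":0,"rx":0,"ry":0,"rz":0}]}}

```text
t: 61.0
tcp_pos: [0.5165, -0.1504, 0.0619]
tool_rot: [0.998, 0.057, -0.002, -0.001]
force: [0.9, 0.4, 0.0]
finger_gap: -0.001
gripper_force: 0.0
```

{"name": "move_arm", "arguments": {"targets": [{"dx":-0.014,"dy":0.119,"dz":0,"rx":0,"ry":0,"rz":0},{"dx":-0.014,"dy":0.119,"dz":0,"rx":0,"ry":0,"rz":0},{"dx":-0.014,"dy":0.119,"dz":0,"rx":0,"ry":0,"rz":0},{"dx":-0.014,"dy":0.119,"dz":0,"rx":0,"ry":0,"rz":0},{"dx":-0.014,"dy":0.119,"dz":0,"rx":0,"ry":0,"rz":0},{"dx":-0.014,"dy":0.119,"dz":0,"rx":0,"ry":0,"rz":0},{"dx":-0.014,"dy":0.119,"dz":0,"rx":0,"ry":0,"rz":0},{"dx":0,"dy":0,"dz":0,"rx":0,"ry":0,"rz":0},{"dx":0,"dy":0,"dz":0,"rx":0,"ry":0,"rz":0},{"dx":0,"dy":0,"dz":0,"rx":0,"ry":0,"rz":0}]}}

```text
t: 62.25
tcp_pos: [0.5154, -0.1304, 0.0633]
tool_rot: [0.998, 0.057, 0.0, 0.0]
force: [0.7, -0.2, -0.2]
finger_gap: 0.001
gripper_force: 0.0
```

{"name": "move_arm", "arguments": {"targets": [{"dx":-0.014,"dy":0.119,"dz":0.1,"rx":0,"ry":0,"rz":0},{"dx":-0.014,"dy":0.119,"dz":0.1,"rx":0,"ry":0,"rz":0},{"dx":-0.014,"dy":0.119,"dz":0.1,"rx":0,"ry":0,"rz":0},{"dx":-0.014,"dy":0.119,"dz":0.1,"rx":0,"ry":0,"rz":0},{"dx":-0.014,"dy":0.119,"dz":0.1,"rx":0,"ry":0,"rz":0},{"dx":-0.014,"dy":0.119,"dz":0.1,"rx":0,"ry":0,"rz":0},{"dx":-0.014,"dy":0.119,"dz":0.1,"rx":0,"ry":0,"rz":0},{"dx":0,"dy":0,"dz":0.1,"rx":0,"ry":0,"rz":0},{"dx":0,"dy":0,"dz":0,"rx":0,"ry":0,"rz":0},{"dx":0,"dy":0,"dz":0,"rx":0,"ry":0,"rz":0}]}}

```text
t: 63.5
tcp_pos: [0.5144, -0.1118, 0.0836]
tool_rot: [0.998, 0.057, 0.002, 0.002]
force: [0.1, -7.3, -3.2]
finger_gap: 0.001
gripper_force: 3.5
```

{"name": "move_arm", "arguments": {"targets": [{"dx":-0.01,"dy":0.08,"dz":0.02,"rx":0,"ry":0,"rz":0},{"dx":0,"dy":0,"dz":0,"rx":0,"ry":0,"rz":0},{"dx":0,"dy":0,"dz":0,"rx":0,"ry":0,"rz":0},{"dx":0,"dy":0,"dz":0,"rx":0,"ry":0,"rz":0},{"dx":0,"dy":0,"dz":0,"rx":0,"ry":0,"rz":0},{"dx":0,"dy":0,"dz":0,"rx":0,"ry":0,"rz":0},{"dx":0,"dy":0,"dz":0,"rx":0,"ry":0,"rz":0},{"dx":0,"dy":0,"dz":0,"rx":0,"ry":0,"rz":0},{"dx":0,"dy":0,"dz":0,"rx":0,"ry":0,"rz":0},{"dx":0,"dy":0,"dz":0,"rx":0,"ry":0,"rz":0}]}}

```text
t: 64.75
tcp_pos: [0.5145, -0.1114, 0.0838]
tool_rot: [0.998, 0.058, 0.002, 0.003]
force: [-0.0, -12.4, -6.3]
finger_gap: -0.001
gripper_force: 6.0
```

The bolt is against a hard stop at about the upright position. I'm backing off and going to cradle 2 to press its ear down for certainty.

{"name": "move_arm", "arguments": {"targets": [{"dx":0.018,"dy":-0.159,"dz":0,"rx":0,"ry":0,"rz":0},{"dx":0.018,"dy":-0.159,"dz":0,"rx":0,"ry":0,"rz":0},{"dx":0,"dy":0,"dz":1,"rx":0,"ry":0,"rz":0},{"dx":0,"dy":0,"dz":1,"rx":0,"ry":0,"rz":0},{"dx":-0.109,"dy":0.968,"dz":0,"rx":0,"ry":0,"rz":0},{"dx":-0.109,"dy":0.968,"dz":0,"rx":0,"ry":0,"rz":0},{"dx":-0.109,"dy":0.968,"dz":0,"rx":0,"ry":0,"rz":0},{"dx":-0.109,"dy":0.968,"dz":0,"rx":0,"ry":0,"rz":0},{"dx":-0.109,"dy":0.968,"dz":0,"rx":0,"ry":0,"rz":0},{"dx":-0.109,"dy":0.968,"dz":0,"rx":0,"ry":0,"rz":0}]}}

```text
t: 66.0
tcp_pos: [0.4965, 0.0311, 0.1339]
tool_rot: [0.998, 0.057, -0.0, -0.0]
force: [-0.3, 0.1, -0.4]
finger_gap: -0.003
gripper_force: 0.0
```

{"name": "move_arm", "arguments": {"targets": [{"dx":0,"dy":0,"dz":-0.6,"rx":0,"ry":0,"rz":0},{"dx":0,"dy":0,"dz":-0.6,"rx":0,"ry":0,"rz":0},{"dx":0,"dy":0,"dz":-0.4,"rx":0,"ry":0,"rz":0},{"dx":0,"dy":0,"dz":0,"rx":0,"ry":0,"rz":0},{"dx":0,"dy":0,"dz":0,"rx":0,"ry":0,"rz":0},{"dx":0,"dy":0,"dz":0,"rx":0,"ry":0,"rz":0},{"dx":0,"dy":0,"dz":0,"rx":0,"ry":0,"rz":0},{"dx":0,"dy":0,"dz":0,"rx":0,"ry":0,"rz":0},{"dx":0,"dy":0,"dz":0,"rx":0,"ry":0,"rz":0},{"dx":0,"dy":0,"dz":0,"rx":0,"ry":0,"rz":0}]}}

```text
t: 67.25
tcp_pos: [0.4971, 0.0298, 0.0938]
tool_rot: [0.998, 0.057, 0.0, -0.0]
force: [0.2, -0.3, 0.5]
finger_gap: -0.001
gripper_force: 0.0
```

{"name": "move_arm", "arguments": {"targets": [{"dx":0,"dy":0,"dz":-0.2,"rx":0,"ry":0,"rz":0},{"dx":0,"dy":0,"dz":-0.15,"rx":0,"ry":0,"rz":0},{"dx":0,"dy":0,"dz":-0.1,"rx":0,"ry":0,"rz":0},{"dx":0,"dy":0,"dz":-0.08,"rx":0,"ry":0,"rz":0},{"dx":0,"dy":0,"dz":-0.06,"rx":0,"ry":0,"rz":0},{"dx":0,"dy":0,"dz":-0.04,"rx":0,"ry":0,"rz":0},{"dx":0,"dy":0,"dz":0,"rx":0,"ry":0,"rz":0},{"dx":0,"dy":0,"dz":0,"rx":0,"ry":0,"rz":0},{"dx":0,"dy":0,"dz":0,"rx":0,"ry":0,"rz":0},{"dx":0,"dy":0,"dz":0,"rx":0,"ry":0,"rz":0}]}}

```text
t: 68.5
tcp_pos: [0.4972, 0.0298, 0.0788]
tool_rot: [0.998, 0.057, 0.0, 0.0]
force: [-2.1, 0.5, 6.8]
finger_gap: 0.0
gripper_force: 3.2
```

{"name": "move_arm", "arguments": {"targets": [{"dx":0,"dy":0,"dz":0.7,"rx":0,"ry":0,"rz":0},{"dx":0,"dy":0,"dz":0.7,"rx":0,"ry":0,"rz":0},{"dx":0,"dy":0,"dz":0.5,"rx":0,"ry":0,"rz":0},{"dx":0.085,"dy":-0.749,"dz":0,"rx":0,"ry":0,"rz":0},{"dx":0.085,"dy":-0.749,"dz":0,"rx":0,"ry":0,"rz":0},{"dx":0.085,"dy":-0.749,"dz":0,"rx":0,"ry":0,"rz":0},{"dx":0,"dy":0,"dz":0,"rx":0,"ry":0,"rz":0},{"dx":0,"dy":0,"dz":-0.7,"rx":0,"ry":0,"rz":0},{"dx":0,"dy":0,"dz":-0.7,"rx":0,"ry":0,"rz":0},{"dx":0,"dy":0,"dz":0,"rx":0,"ry":0,"rz":0}]}}

```text
t: 69.75
tcp_pos: [0.5022, -0.026, 0.0893]
tool_rot: [0.998, 0.057, -0.002, -0.001]
force: [-0.3, 0.1, 0.4]
finger_gap: -0.0
gripper_force: 0.0
```

{"name": "move_arm", "arguments": {"targets": [{"dx":0,"dy":0,"dz":-0.5,"rx":0,"ry":0,"rz":0},{"dx":0,"dy":0,"dz":-0.5,"rx":0,"ry":0,"rz":0},{"dx":0,"dy":0,"dz":-0.1,"rx":0,"ry":0,"rz":0},{"dx":-0.014,"dy":0.119,"dz":0,"rx":0,"ry":0,"rz":0},{"dx":-0.014,"dy":0.119,"dz":0,"rx":0,"ry":0,"rz":0},{"dx":-0.014,"dy":0.119,"dz":0,"rx":0,"ry":0,"rz":0},{"dx":-0.014,"dy":0.119,"dz":0,"rx":0,"ry":0,"rz":0},{"dx":-0.014,"dy":0.119,"dz":0,"rx":0,"ry":0,"rz":0},{"dx":0,"dy":0,"dz":0,"rx":0,"ry":0,"rz":0},{"dx":0,"dy":0,"dz":0,"rx":0,"ry":0,"rz":0}]}}

```text
t: 71.0
tcp_pos: [0.503, -0.0122, 0.0641]
tool_rot: [0.998, 0.056, 0.002, 0.0]
force: [0.9, -1.0, 0.9]
finger_gap: 0.001
gripper_force: 0.6
```

{"name": "move_arm", "arguments": {"targets": [{"dx":-0.014,"dy":0.119,"dz":0.1,"rx":0,"ry":0,"rz":0},{"dx":-0.014,"dy":0.119,"dz":0.1,"rx":0,"ry":0,"rz":0},{"dx":-0.014,"dy":0.119,"dz":0.1,"rx":0,"ry":0,"rz":0},{"dx":-0.014,"dy":0.119,"dz":0.1,"rx":0,"ry":0,"rz":0},{"dx":-0.014,"dy":0.119,"dz":0.1,"rx":0,"ry":0,"rz":0},{"dx":-0.014,"dy":0.119,"dz":0.1,"rx":0,"ry":0,"rz":0},{"dx":-0.014,"dy":0.119,"dz":0.1,"rx":0,"ry":0,"rz":0},{"dx":0,"dy":0,"dz":0.1,"rx":0,"ry":0,"rz":0},{"dx":0,"dy":0,"dz":0,"rx":0,"ry":0,"rz":0},{"dx":0,"dy":0,"dz":0,"rx":0,"ry":0,"rz":0}]}}

```text
t: 72.25
tcp_pos: [0.5004, 0.0074, 0.0831]
tool_rot: [0.998, 0.057, 0.001, 0.002]
force: [0.2, -7.6, -3.8]
finger_gap: 0.001
gripper_force: 3.9
```

{"name": "move_arm", "arguments": {"targets": [{"dx":-0.01,"dy":0.08,"dz":0.02,"rx":0,"ry":0,"rz":0},{"dx":0,"dy":0,"dz":0,"rx":0,"ry":0,"rz":0},{"dx":0,"dy":0,"dz":0,"rx":0,"ry":0,"rz":0},{"dx":0,"dy":0,"dz":0,"rx":0,"ry":0,"rz":0},{"dx":0,"dy":0,"dz":0,"rx":0,"ry":0,"rz":0},{"dx":0.018,"dy":-0.159,"dz":0,"rx":0,"ry":0,"rz":0},{"dx":0.018,"dy":-0.159,"dz":0,"rx":0,"ry":0,"rz":0},{"dx":0,"dy":0,"dz":1,"rx":0,"ry":0,"rz":0},{"dx":0,"dy":0,"dz":1,"rx":0,"ry":0,"rz":0},{"dx":0,"dy":0,"dz":1,"rx":0,"ry":0,"rz":0}]}}

```text
t: 73.5
tcp_pos: [0.4996, 0.0039, 0.1594]
tool_rot: [0.998, 0.057, -0.0, -0.0]
force: [-0.8, 0.3, -0.4]
finger_gap: -0.003
gripper_force: 0.0
```

{"name": "move_arm", "arguments": {"targets": [{"dx":-0.3,"dy":-1,"dz":0.5,"rx":0,"ry":0,"rz":0},{"dx":-0.3,"dy":-1,"dz":0.5,"rx":0,"ry":0,"rz":0},{"dx":-0.3,"dy":-1,"dz":0.5,"rx":0,"ry":0,"rz":0},{"dx":-0.3,"dy":-1,"dz":0.5,"rx":0,"ry":0,"rz":0},{"dx":-0.3,"dy":-1,"dz":0.5,"rx":0,"ry":0,"rz":0},{"dx":-0.3,"dy":-1,"dz":0.5,"rx":0,"ry":0,"rz":0},{"dx":-0.3,"dy":-1,"dz":0.5,"rx":0,"ry":0,"rz":0},{"dx":-0.3,"dy":-1,"dz":0.5,"rx":0,"ry":0,"rz":0},{"dx":-0.3,"dy":-1,"dz":0.5,"rx":0,"ry":0,"rz":0},{"dx":-0.3,"dy":-1,"dz":0.5,"rx":0,"ry":0,"rz":0}]}}

```text
t: 74.75
tcp_pos: [0.4245, -0.2466, 0.284]
tool_rot: [0.998, 0.057, 0.0, -0.0]
force: [-0.6, -0.1, 0.8]
finger_gap: -0.004
gripper_force: 0.0
```

{"name": "move_arm", "arguments": {"targets": [{"dx":-0.3,"dy":-1,"dz":0,"rx":0,"ry":0,"rz":0},{"dx":-0.3,"dy":-1,"dz":0,"rx":0,"ry":0,"rz":0},{"dx":-0.3,"dy":-1,"dz":0,"rx":0,"ry":0,"rz":0},{"dx":-0.3,"dy":-1,"dz":0,"rx":0,"ry":0,"rz":0},{"dx":-0.3,"dy":-1,"dz":0,"rx":0,"ry":0,"rz":0},{"dx":-0.3,"dy":-1,"dz":0,"rx":0,"ry":0,"rz":0},{"dx":-0.3,"dy":-1,"dz":0,"rx":0,"ry":0,"rz":0},{"dx":-0.3,"dy":-1,"dz":0,"rx":0,"ry":0,"rz":0},{"dx":-0.3,"dy":-1,"dz":0,"rx":0,"ry":0,"rz":0},{"dx":0,"dy":0,"dz":0,"rx":0,"ry":0,"rz":0}]}}

```text
t: 76.0
tcp_pos: [0.3568, -0.4739, 0.2833]
tool_rot: [0.998, 0.056, 0.0, 0.0]
force: [-0.7, 0.5, -0.9]
finger_gap: 0.005
gripper_force: 0.0
```

```bash
python3 - <<'E'
from h import *
im=cams.snapshot('side');t=cams.snapshot('top')
cv2.imwrite('pics/s10.png',im[:,:,::-1]);cv2.imwrite('pics/t10.png',t[:,:,::-1])
a=cv2.resize(im[150:210,265:325,::-1],(480,480),interpolation=3)
b=cv2.resize(t[195:255,225:325,::-1],(800,480),interpolation=3)[:,480:]
cv2.imwrite('pics/p10.png',np.hstack([a,b]))
T0=cv2.imread('pics/top0_raw.png')[:,:,::-1]
def dark(img,n,p,w=4):
    u,v=proj(n,p);u0,v0=int(round(u)),int(round(v));g=img[v0-w:v0+w+1,u0-w:u0+w+1].mean(2);k=np.clip(90-g,0,None)
    yy,xx=np.mgrid[v0-w:v0+w+1,u0-w:u0+w+1];return np.round([(k*xx).sum()/k.sum(),(k*yy).sum()/k.sum()],2),np.round([u,v],2)
for y in(.012,-.108):
    print('top home',dark(t,'top',L(-.036,y-.023,.092),3),'open',np.round(proj('top',L(-.036,y-.0516,.0764)),2),'phi.15',np.round(proj('top',L(-.036,y-.028,.0916)),2))
    print('side home',dark(im,'side',L(-.036,y-.023,.092),3),'phi.15',np.round(proj('side',L(-.036,y-.028,.0916)),2))
print('ref open1',dark(t,'top',L(-.036,.132-.0516,.0764),3))
for y in(.012,-.108):
  p=L(-.036,y-.023,.092);print('p10 home knob',np.round((proj('side',p)-[265,150])*8),np.round((proj('top',p)-[225,195])*8))
E
```

```text
top home (array([271.35, 223.11]), array([271.39, 222.79])) open [280.17 223.01] phi.15 [272.88 222.72]
side home (array([287.05, 181.2 ]), array([286.8 , 180.81])) phi.15 [287.31 181.34]
top home (array([306.58, 220.93]), array([306.79, 220.57])) open [315.15 220.82] phi.15 [308.26 220.5 ]
side home (array([300.41, 191.9 ]), array([299.97, 191.66])) phi.15 [300.56 192.26]
ref open1 (array([243.43, 225.29]), array([245.09, 225.21]))
p10 home knob [174. 246.] [371. 222.]
p10 home knob [280. 333.] [654. 205.]
```

View pics/p10.png

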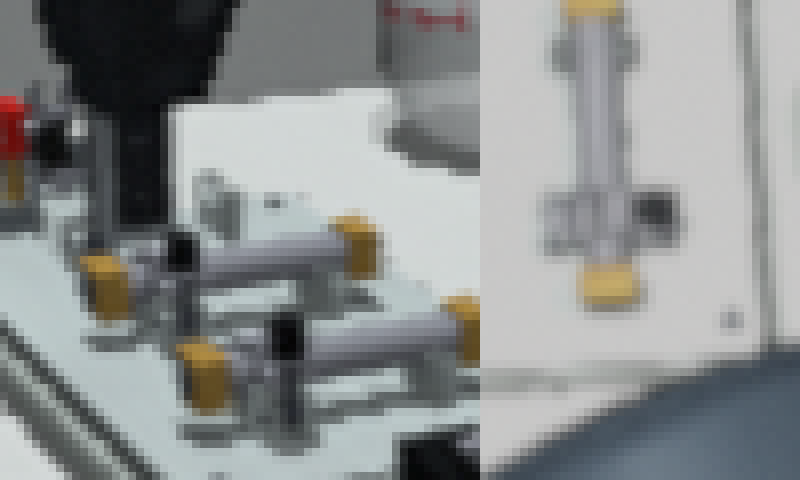

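Both knobs stand upright at their home positions: (180,250) and (288,335) in the side view, and (656,210) in the top view. Both caps are shut, and the plug is in the tray. Handing in.

```bash
python3 -c "
from station import order
print(order.sign_off())"
```

```text
the job is handed in; nothing more can be done
None
```

The job is handed in: the enable plug went into the grey tray first, then both tubes on the mat were clamped in the middle and right cradles, with caps shut and bolts upright. The third cradle stays empty because only two tubes were there.

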